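# Pack flange stubs alternately and close the tray

### The job

Pack the three loose hat-shaped flange stubs into the grey tray in one row with the stub that already stands at its fixed end stop, alternating brim down and brim up so that the brims overlap; leave each stub the way up it stands now. Then slide the tray's end bar by its black knob fully home towards the row, so that the four stubs stand upright, in line and close together. Leave the small vial and the timer where they are.

Things in the scene. Friction and masses are not known exactly. Their poses are not given: they have to be found in the camera images.
- row_start (a point): Fixed grey tray: on its plate (6 mm above the table, 92 mm wide), mid-width, at the foot of the end stop's inner face (stop 76 mm wide, 58 high). z up; y runs along the tray from stop to end bar, x across. Rails 6 mm above the plate, inner faces at x = +-35 mm. Row from the stop: brim down, brim up, brim down, brim up; neighbours' centres at least 45 mm apart.
- end_bar (a joint): Sliding aluminium bar between the rails, 66 mm wide, 24 high: it passes under the brim of a brim-up stub. 0 = open, 0.078 m = home at its own limit. Its face lies at y = 262 mm minus this in the row_start frame (184 home: 4 mm to spare in a rightly packed row). Friction 1.5 N; stays where left.
- knob (a point): Middle of the bar's black upright knob: round post 20 mm thick, from 10 to 52 mm above the plate; this point is 34 mm above the plate, 45 mm behind the bar's face, and moves with the bar. The bar goes home along -y of row_start. A carriage 10 mm high lies under the knob.
- stub_first_mid (a point): Stub already in the tray at the end stop, loose, brim down, crown up: aluminium hat, 45 mm high, 0.09 to 0.18 kg: brim 62 mm across, 8 thick; solid coaxial crown 28 mm across, 37 long. Point: on the axis, half-way up; z up. 
- stub_up_mid (a point): The only stub on the table standing brim down, crown up: aluminium hat, 45 mm high, 0.09 to 0.18 kg: brim 62 mm across, 8 thick; solid coaxial crown 28 mm across, 37 long. Point: on the axis, half-way up; z up. Can be taken across the crown. It cannot be lowered past the overhanging brim of a brim-up stub, so it goes in before them.
- stub_down_a_mid (a point): One of two interchangeable stubs standing on the table upside down, on the crown, brim on top (37 to 45 mm up): aluminium hat, 45 mm high, 0.09 to 0.18 kg: brim 62 mm across, 8 thick; solid coaxial crown 28 mm across, 37 long. Point: on the axis, half-way up; z up. Can be taken across the brim.
- stub_down_b_mid (a point): One of two interchangeable stubs standing on the table upside down, on the crown, brim on top (37 to 45 mm up): aluminium hat, 45 mm high, 0.09 to 0.18 kg: brim 62 mm across, 8 thick; solid coaxial crown 28 mm across, 37 long. Point: on the axis, half-way up; z up. Can be taken across the brim.
- vial_mid (a point): Small capped plastic vial, 27 mm diameter, 50 mm high, among the stubs, to be left alone; point half-way up.
- clock_mid (a point): Small white timer lying on the table, 62x62x19 mm, to be left alone; point half-way up.

How it is judged:
On the way, in this order (a step that is already met when the one before it is completed fails the run):
1. the one brim-down stub and both brim-up stubs stand in the tray in line with the first (x of stub_first_mid in the frame of row_start between -0.009 and 0.009 m and z of stub_first_mid in the frame of row_start between 0.0185 and 0.0265 m and angle between each of stub_first_mid, stub_up_mid, stub_down_a_mid, stub_down_b_mid's own z axis and vertical below 0.12 rad and y of stub_first_mid in the frame of row_start between 0.025 and 0.25 m and x of stub_up_mid in the frame of row_start between -0.009 and 0.009 m and z of stub_up_mid in the frame of row_start between 0.0185 and 0.0265 m and y of stub_up_mid in the frame of row_start between 0.025 and 0.25 m and x of stub_down_a_mid in the frame of row_start between -0.009 and 0.009 m and z of stub_down_a_mid in the frame of row_start between 0.0185 and 0.0265 m and y of stub_down_a_mid in the frame of row_start between 0.025 and 0.25 m and x of stub_down_b_mid in the frame of row_start between -0.009 and 0.009 m and z of stub_down_b_mid in the frame of row_start between 0.0185 and 0.0265 m and y of stub_down_b_mid in the frame of row_start between 0.025 and 0.25 m), for 0.2 s.
2. the end bar is home against the alternated row (value of joint end_bar above 0.0745 m), for 0.2 s.
At the end, for the whole second after the job is handed in: Bar within 3.5 mm of home. From the stop: brim down, up, down, up, centres about 34, 79, 123, 167 mm from it (each within 8 mm), within 9 mm of the middle line; all stand on the plate (4 mm), upright within 0.12 rad, at rest (value of joint end_bar above 0.0745 m and x of stub_first_mid in the frame of row_start between -0.009 and 0.009 m and z of stub_first_mid in the frame of row_start between 0.0185 and 0.0265 m and angle between each of stub_first_mid, stub_up_mid, stub_down_a_mid, stub_down_b_mid's own z axis and vertical below 0.12 rad and x of stub_up_mid in the frame of row_start between -0.009 and 0.009 m and z of stub_up_mid in the frame of row_start between 0.0185 and 0.0265 m and x of stub_down_a_mid in the frame of row_start between -0.009 and 0.009 m and z of stub_down_a_mid in the frame of row_start between 0.0185 and 0.0265 m and x of stub_down_b_mid in the frame of row_start between -0.009 and 0.009 m and z of stub_down_b_mid in the frame of row_start between 0.0185 and 0.0265 m and ((y of stub_first_mid in the frame of row_start between 0.026 and 0.042 m and y of stub_up_mid in the frame of row_start between 0.112 and 0.135 m) or (y of stub_up_mid in the frame of row_start between 0.026 and 0.042 m and y of stub_first_mid in the frame of row_start between 0.112 and 0.135 m)) and ((y of stub_down_a_mid in the frame of row_start between 0.068 and 0.09 m and y of stub_down_b_mid in the frame of row_start between 0.156 and 0.178 m) or (y of stub_down_b_mid in the frame of row_start between 0.068 and 0.09 m and y of stub_down_a_mid in the frame of row_start between 0.156 and 0.178 m)) and linear speed of each of stub_first, stub_up, stub_down_a, stub_down_b below 0.02 m/s); the robot touches nothing.
It fails at once if the vial or the timer is moved more than 25 mm (distance of any of vial_mid, clock_mid from where it was at the start of the episode above 0.025 m).
It also fails if it takes over 59 s, if anything falls off the work surface, if the arm or the gripper's body presses on something with over 40 N, if the wrist force passes 120 N, or if a joint passes its speed limit or range.

### The arm

A 6-joint arm with a two-finger parallel gripper is mounted at the origin on a cart in front of the work surface, level with it; the furniture and walls round the work are solid. World frame = base frame: x ahead of the robot, y to its left, z up, the work surface at z = 0. Lengths are in m, angles in rad, forces in N, time in s.
With the tool pointing down it reaches from about 0.375 to 0.9 m from the base axis. Payload 3.1 kg.
Tool frame: the origin (TCP) lies at the very end of the fingers, on their centre line; the grasp point (between the pads) lies r.grasp_offset behind it (r.grasp_offset is the distance from the TCP to the grasp point, in m); x points along the fingers, z is the direction in which the jaws open and shut, and the axes are right-handed (so a half turn about x gives the same grasp; the last joint's range is limited). The gripper opens to 85 mm and grips with 20 to 120 N. Pads are 22 mm wide; open, the fingers measure 114 mm over their backs; the gripper's body (76 mm by 85 mm) begins 54 mm behind the grasp point. The pads swing forward as they close: fully open they stand 13 mm farther back than shut.
Start: joints at [-1.433, 0.527, 1.433, -0, 1.181, -0.178], TCP at [0.194, -0.594, 0.231] pointing down, gripper open.
Joint ranges: [-3.08, 3.08], [-0.75, 2.2], [0.22, 2.44], [-1.43, 4.57], [0, 2.65], [-2.85, 2.85]. Speed limits (rad/s): [2.79, 2.79, 3.14, 3.14, 3.14, 3.14].

### API

Orientations are given as [roll, pitch, yaw] about the fixed x, y, z axes, in that order (R = Rz(yaw) Ry(pitch) Rx(roll)).
In Python, from cell import r gives the robot as it stands.
- The arm moves only by the shell command python3 -m handwheel 'ROWS' [FORCE]. ROWS is text: rows parted by semicolons, each of 7 numbers parted by spaces: the shift along the world's x, y, z in cm, then the turn, a rotation vector about the world's x, y, z in rad, then the gripper command: -1 is shut, 1 is fully open, values between are in proportion. A call has 1 to 5 rows; each row is the pose to reach, as a shift and turn from the pose measured when the call began; what a row does not reach only later rows make up. A row lasts 1/12 s, in which the tool goes at most 41.7 mm and 7.16 degrees, less where a joint would pass 70% of its speed; a pose out of reach is approached as far as the arm can. A call with a gripper value outside its range is refused whole. The fingers move at their own pace and stop on an object; FORCE is the grip in N (left out, the last holds). Time passes only in rows, so rows that repeat a pose let the fingers close. It gives the time, the measured TCP pose, the force and the opening at its end, in the units of the state.
- r.state(): the state, without advancing time (a new reading comes with each control period).
- r.snapshot(name): name is "scene" or "top" or "wrist"; returns a dict with "color" (420x560x3 uint8, blue, green, red), "z_map" (420x560 float32, m along the optical axis (not along the pixel's ray), 0 where there is no reading), "mtx" (3x3 intrinsics, pixels), "pose" (4x4, takes a point from camera to world coordinates); the wrist camera has in their place "tool_from_camera" (4x4, takes a point from camera to tool coordinates, whose origin is the TCP and whose axes are the tool frame's). Camera axes: x right, y down, z forward; pixel columns grow to the right and rows downward; lengths in m; the calibration is good to about 2 mm. A picture is of the moment at which its call begins: read the wrist's pose just before it.
- r.job_done(): hands the job in, once; it reports no verdict.
The state is a dict: "time": time; "q": joint angles; "joint_vel": joint speeds; "tau": joint torques, N m; "tool_pos": TCP position; "ee_rot": TCP orientation; "ft_force": force on the tool from outside, world axes, zero at the start; "torque": the same for the moment, N m; "gripper_width": opening from 0.0 (shut) to 1.0 (fully open).
Only numpy, scipy, OpenCV 4.12 (cv2) and the standard library are available. Lean on these libraries where they do the work, as an engineer would, in place of code of your own. Each camera call takes 0.05 s, during which the arm holds its last target.

## Working session

There is one attempt and no reset: what is moved stays moved. The work goes in short steps, Python scripts to look and compute and a shell command to move; the robot and the scene stay as the last step left them, time stands still between calls to the robot, and variables do not carry over. Pictures are saved under pics/ and viewed, and the job is handed in when it is done.

```bash
mkdir -p pics; ls; python3 - <<'E'
from cell import r
import cv2,numpy as np
s=r.state();print(s, r.grasp_offset)
for n in("scene","top"):
    d=r.snapshot(n);cv2.imwrite(f"pics/{n}0.png",d["color"]);np.savez(f"{n}0.npz",**d);print(n,d["mtx"],d["pose"])
E
```

```text
pics
{'time': 0.0, 'q': array([-1.43350360e+00,  5.28452440e-01,  1.43389511e+00, -4.71614227e-05,
        1.18135939e+00, -1.78491376e-01]), 'joint_vel': array([-8.23590169e-05,  1.38585423e-03, -8.17380929e-04,  1.19583658e-04,
       -2.17921971e-04,  1.45257715e-03]), 'tau': array([-8.07908782e-04, -4.42354739e+01, -1.78027493e+01, -1.55436037e-04,
        8.48536205e-03,  1.63600026e-05]), 'tool_pos': array([ 0.19402417, -0.59338224,  0.23034432]), 'ee_rot': array([2.98371626, 1.56868159, 1.72872199]), 'ft_force': array([ 0.8038909 ,  0.92640813, -0.27818466]), 'torque': array([ 0.04770939, -0.00856669,  0.01874605]), 'gripper_width': 0.9984255058464574} 0.0187
scene [[412.9184478    0.         277.71746372]
 [  0.         412.9184478  206.26552696]
 [  0.           0.           1.        ]] [[-0.85244218 -0.34562976  0.39227846  0.19719453]
 [-0.52250136  0.58944538 -0.61607343  0.53635133]
 [-0.01829341 -0.73013301 -0.68306013  0.63864692]
 [ 0.          0.          0.          1.        ]]
top [[489.67098305   0.         289.83815926]
 [  0.         489.67098305 209.3534465 ]
 [  0.           0.           1.        ]] [[-0.00644992 -0.99577954  0.09155058  0.43758611]
 [-0.9998237   0.00480733 -0.01815106  0.01176523]
 [ 0.01763434 -0.09165151 -0.99563499  1.08135597]
 [ 0.          0.          0.          1.        ]]
```

View pics/scene0.png

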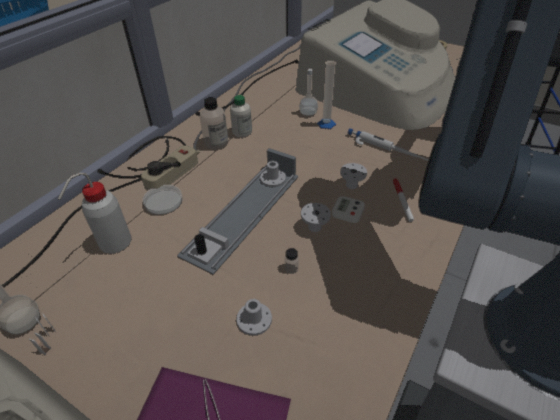

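View pics/top0.png

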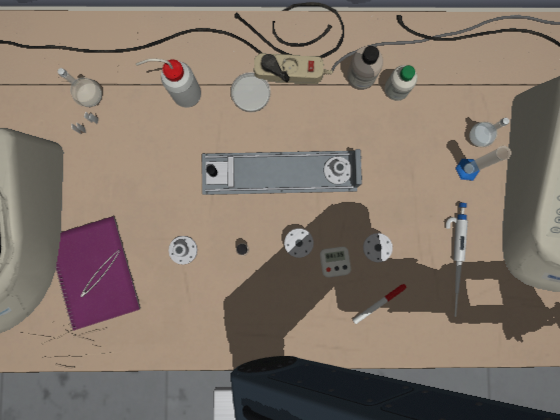

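The top view shows the tray at about (203-360, 150-193), with the stop on the right. The up stub is at (182,250), and the down stubs are at (298,243) and (378,248). The vial is at (242,246) and the timer at (335,262). I'll zoom in and measure these.

```bash
cat > h.py <<'E'
import numpy as np,cv2
def world(d,z=None):
    K,T,zm=d["mtx"],d["pose"],d["z_map"]
    v,u=np.mgrid[:zm.shape[0],:zm.shape[1]]
    c=np.stack([(u-K[0,2])/K[0,0],(v-K[1,2])/K[1,1],np.ones_like(zm)],-1)*zm[...,None]
    return c@T[:3,:3].T+T[:3,3]
def ray(d,u,v,z):
    K,T=d["mtx"],d["pose"]
    c=T[:3,:3]@np.array([(u-K[0,2])/K[0,0],(v-K[1,2])/K[1,1],1.]);o=T[:3,3]
    return o+c*(z-o[2])/c[2]
E
python3 - <<'E'
from h import *
d=dict(np.load("top0.npz"))
im=d["color"]; c=im[140:290,160:400]
cv2.imwrite("pics/topz.png",cv2.resize(c,None,fx=3.3,fy=3.3,interpolation=cv2.INTER_CUBIC))
P=world(d); Z=P[...,2]
print(np.median(Z[300:340,160:220]),Z[172,250],Z[172,357],Z[250,182],Z[243,298])
h=np.clip(Z*1000*3.5,0,255).astype(np.uint8)
cv2.imwrite("pics/topd.png",cv2.resize(h[140:290,160:400],None,fx=3.3,fy=3.3,interpolation=cv2.INTER_NEAREST))
def comp(m,n):
    k,l,s,ce=cv2.connectedComponentsWithStats(m.astype(np.uint8))
    for i in range(1,k):
        if s[i,4]>30:
            p=P[l==i]; 
            print(n,ce[i].round(1),s[i,4],p.mean(0).round(4),np.ptp(p,0).round(3))
m=np.zeros(Z.shape,bool);m[140:290,160:400]=1
comp(m&(Z>.033)&(Z<.06),"hi")
comp(m&(Z>.015)&(Z<.033),"mid")
comp(m&(Z>.004)&(Z<.012),"low")
E
```

```text
-0.00010204726264240183 0.003499751210011448 0.06026712479541296 0.046445032154509125 0.044357284685277554
hi [356.7 167.3] 216 [ 0.6213 -0.15    0.0538] [0.075 0.015 0.026]
hi [338.6 167.6] 151 [ 0.6215 -0.1118  0.0501] [0.027 0.027 0.024]
hi [210.9 170.5] 73 [0.6155 0.1597 0.054 ] [0.02  0.019 0.025]
hi [298.2 242.7] 661 [ 0.4619 -0.0242  0.0458] [0.059 0.059 0.01 ]
hi [377.1 247.3] 672 [ 0.4514 -0.1913  0.0458] [0.059 0.061 0.015]
hi [241.2 249.1] 115 [0.4493 0.0957 0.0471] [0.025 0.024 0.021]
hi [178.9 249.8] 145 [0.4486 0.2265 0.0451] [0.025 0.027 0.014]
mid [352.9 171.2] 50 [ 0.6182 -0.1462  0.0237] [0.075 0.013 0.017]
mid [221.3 172.7] 535 [0.6162 0.1416 0.0215] [0.07  0.062 0.018]
mid [328.5 164.1] 31 [ 0.6353 -0.0935  0.0164] [0.018 0.018 0.004]
mid [338. 175.] 129 [ 0.6108 -0.1142  0.0175] [0.04  0.056 0.017]
mid [334.8 261.6] 709 [ 0.4215 -0.1042  0.0182] [0.063 0.065 0.01 ]
low [278.2 172.6] 4149 [0.6184 0.0173 0.0073] [0.1   0.346 0.008]
low [183.  249.7] 449 [0.4493 0.2254 0.0084] [0.065 0.061 0.008]
```

View pics/topz.png

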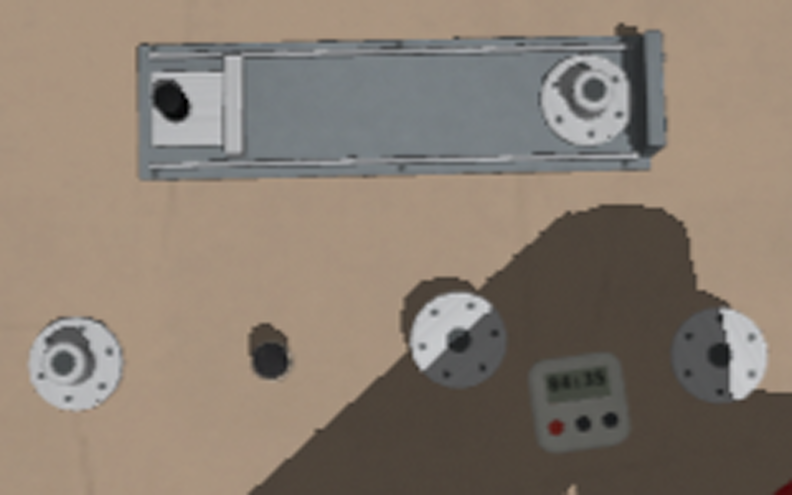

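View pics/topd.png

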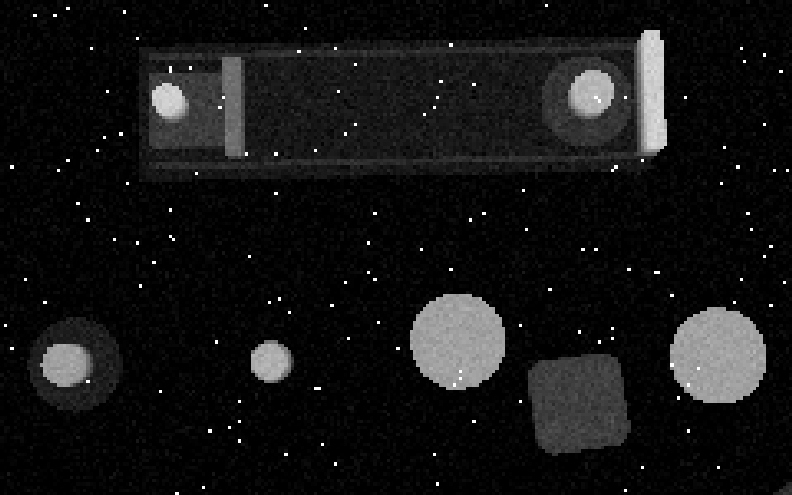

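```bash
python3 - <<'E'
from h import *
d=dict(np.load("top0.npz")); P=world(d);Z=P[...,2]; R=lambda u,v,z:ray(d,u,v,z)[:2]
def top(u,v,z,lo,hi,rad=22,n=""):
    m=np.zeros(Z.shape,np.uint8)
    vv,uu=np.mgrid[:Z.shape[0],:Z.shape[1]]
    m[(np.hypot(uu-u,vv-v)<rad)&(Z>lo)&(Z<hi)]=1
    c=max(cv2.findContours(m,0,1)[0],key=cv2.contourArea)
    (cu,cv),r=cv2.minEnclosingCircle(c)
    M=cv2.moments(m,True);cu2,cv2_=M['m10']/M['m00'],M['m01']/M['m00']
    ra=np.sqrt(M['m00']/np.pi)
    print(n,(round(cu,1),round(cv,1)),R(cu,cv,z).round(4),R(cu2,cv2_,z).round(4),"diam",(2*ra*(1.08-z)/490).round(4))
top(298,243,.045,.038,.052,20,"downA")
top(377,247,.045,.038,.052,20,"downB")
top(179,250,.045,.039,.052,20,"up crown")
top(339,168,.051,.044,.057,12,"first crown")
top(182,250,.008,.003,.052,20,"up whole(brim)")
top(241,249,.05,.042,.057,12,"vial")
top(211,170,.058,.045,.07,12,"knob")
# stop top
m=(Z>.05)&(Z<.075);m[:, :348]=0;m[:,368:]=0;m[:140]=0;m[200:]=0
p=P[m][:,:2];rc=cv2.minAreaRect(p.astype(np.float32));print("stop",rc, cv2.boxPoints(rc).round(4))
m=(Z>.024)&(Z<.036);m[:,:222]=0;m[:,240:]=0;m[:140]=0;m[200:]=0
p=P[m][:,:2];rc=cv2.minAreaRect(p.astype(np.float32));print("bar",rc, cv2.boxPoints(rc).round(4))
# plate outline from colour, z=.006
for x in range(215,345,20):
    col=Z[140:205,x]; print(x,[ (140+i,round(float(t*1000))) for i,t in enumerate(col) if t>.002][:4],[ (140+i,round(float(t*1000))) for i,t in enumerate(col) if t>.002][-4:])
g=(Z>.0035)&(Z<.02); g[:145]=0;g[200:]=0;g[:,:200]=0;g[:,348:]=0
c=max(cv2.findContours(cv2.morphologyEx(g.astype(np.uint8),cv2.MORPH_CLOSE,np.ones((5,5))),0,1)[0],key=cv2.contourArea)
rc=cv2.minAreaRect(c);b=cv2.boxPoints(rc);print("plate",b.round(1),[R(*q,.006).round(4) for q in b])
E
```

```text
downA (298.3, 242.8) [ 0.4618 -0.0245] [ 0.4619 -0.0243] diam 0.0613
downB (377.1, 247.4) [ 0.4511 -0.1914] [ 0.4514 -0.1914] diam 0.0617
up crown (178.8, 249.7) [0.4489 0.2268] [0.4486 0.2268] diam 0.0283
first crown (338.8, 167.0) [ 0.6226 -0.1122] [ 0.6225 -0.1125] diam 0.0275
up whole(brim) (182.6, 249.4) [0.4499 0.2262] [0.4489 0.2272] diam 0.0642
vial (241.0, 249.0) [0.4495 0.0959] [0.4496 0.096 ] diam 0.0231
knob (210.5, 169.5) [0.6169 0.1599] [0.6165 0.1601] diam 0.0211
stop ((0.6223741173744202, -0.15172795951366425), (0.0751582607626915, 0.013614813797175884), 2.034444808959961) [[ 0.5846 -0.1463]
 [ 0.5851 -0.1599]
 [ 0.6602 -0.1572]
 [ 0.6597 -0.1436]]
bar ((0.6172243356704712, 0.12208712100982666), (0.06481771171092987, 0.011879094876348972), 2.2873876094818115) [[0.5846 0.1267]
 [0.5851 0.1149]
 [0.6498 0.1174]
 [0.6494 0.1293]]
215 [(144, 3), (153, 6), (154, 6), (155, 7)] [(193, 6), (194, 6), (196, 2), (202, 4)]
235 [(142, 3), (144, 4), (153, 5), (154, 8)] [(192, 7), (193, 5), (194, 2), (199, 2)]
255 [(143, 3), (145, 3), (148, 3), (150, 2)] [(193, 8), (194, 4), (198, 3), (203, 4)]
275 [(141, 4), (143, 2), (144, 3), (151, 3)] [(198, 2), (200, 4), (201, 3), (203, 3)]
295 [(151, 3), (152, 8), (153, 6), (154, 10)] [(189, 9), (190, 5), (191, 5), (192, 9)]
315 [(140, 3), (141, 3), (143, 3), (147, 4)] [(192, 3), (193, 2), (194, 3), (204, 4)]
335 [(140, 2), (141, 3), (147, 2), (151, 5)] [(191, 4), (192, 3), (193, 3), (204, 2)]
plate [[200. 145.]
 [347. 145.]
 [347. 199.]
 [200. 199.]] [array([0.6812, 0.1912]), array([ 0.6804, -0.1367]), array([ 0.5589, -0.1346]), array([0.5603, 0.1899])]
```

```bash
python3 - <<'E'
from h import *
for n,us,v0,v1 in(("top",range(212,330,3),146,200),):
    d=dict(np.load(n+"0.npz")); im=d["color"].astype(float); f=im[...,2]-im[...,0]  # wood: red>blue
    A=[];B=[]
    for u in us:
        c=f[v0:v1,u]; t=12
        i=np.where((c[:-1]>t)&(c[1:]<=t))[0]; j=np.where((c[:-1]<=t)&(c[1:]>t))[0]
        if len(i)and len(j):
            a=v0+i[0]+(c[i[0]]-t)/(c[i[0]]-c[i[0]+1]); b=v0+j[-1]+(t-c[j[-1]])/(c[j[-1]+1]-c[j[-1]])
            A.append(ray(d,u,a,.006)[:2]);B.append(ray(d,u,b,.006)[:2])
    A=np.array(A);B=np.array(B)
    for X in(A,B):
        k=cv2.fitLine(X.astype(np.float32),cv2.DIST_HUBER,0,.01,.01).ravel();print(k, "dx/dy",k[0]/k[1],"x at y=0",k[2]-k[3]*k[0]/k[1])
E
```

```text
[ 0.0174053  -0.99984854  0.6654955   0.02767413] dx/dy -0.017407939 x at y=0 0.66597724
[ 0.01652149 -0.9998635   0.5738818   0.02728999] dx/dy -0.016523749 x at y=0 0.5743327
```

```bash
python3 - <<'E'
from h import *
d=dict(np.load("scene0.npz")); P=world(d); Z=P[...,2]
def box(m):
    p=P[m][:,:2]; return p
def comp(m,n):
    k,l,s,ce=cv2.connectedComponentsWithStats(m.astype(np.uint8))
    for i in range(1,k):
        if s[i,4]>30:
            p=P[l==i]; print(n,ce[i].round(1),s[i,4],np.median(p,0).round(4),(p.min(0)+p.max(0))[:2].round(4)/2,np.ptp(p,0).round(3))
m=(P[...,0]>.38)&(P[...,0]<.68)&(P[...,1]>-.25)&(P[...,1]<.3)
comp(m&(Z>.040)&(Z<.048),"45 top"); comp(m&(Z>.0485)&(Z<.054),"51"); comp(m&(Z>.055)&(Z<.068),"58/64");comp(m&(Z>.026)&(Z<.034),"bar")
im=d["color"];cv2.imwrite("pics/scz.png",cv2.resize(im[140:340,170:390],None,fx=3,fy=3,interpolation=cv2.INTER_CUBIC))
E
```

```text
45 top [280.9 159.2] 75 [ 0.6169 -0.1441  0.0443] [ 0.62055 -0.14865] [0.073 0.016 0.008]
45 top [353.2 171.7] 384 [ 0.4496 -0.1871  0.0443] [ 0.451  -0.1894] [0.061 0.063 0.007]
45 top [315.1 213.6] 520 [ 0.46   -0.0197  0.0444] [ 0.4615  -0.02265] [0.061 0.066 0.008]
45 top [292.2 256.3] 49 [0.4428 0.1044 0.0439] [0.4481 0.1001] [0.022 0.019 0.008]
45 top [252.4 306. ] 195 [0.4474 0.2304 0.0442] [0.44825 0.22925] [0.028 0.027 0.007]
51 [281.8 157.1] 53 [ 0.6135 -0.1445  0.0513] [ 0.62105 -0.1469 ] [0.074 0.013 0.005]
51 [272.  164.5] 63 [ 0.6218 -0.1097  0.0503] [ 0.621  -0.1108] [0.025 0.028 0.004]
51 [290.2 252.2] 33 [0.4503 0.0995 0.0492] [0.4489 0.0985] [0.017 0.018 0.003]
58/64 [280.8 153.7] 106 [ 0.6211 -0.1479  0.0571] [ 0.6214 -0.1494] [0.075 0.016 0.005]
58/64 [198.4 237.8] 64 [0.6162 0.1643 0.0572] [0.61655 0.1636 ] [0.018 0.019 0.004]
bar [286.2 165.7] 52 [ 0.604  -0.1443  0.0299] [ 0.6095  -0.14785] [0.051 0.013 0.008]
bar [212.8 234.9] 164 [0.6165 0.1254 0.0295] [0.61685 0.1246 ] [0.065 0.014 0.007]
bar [291.1 261.8] 60 [0.4421 0.1077 0.0312] [0.4475  0.10185] [0.024 0.02  0.008]
bar [253.2 315.6] 40 [0.4402 0.2405 0.03  ] [0.44435 0.23345] [0.019 0.02  0.008]
```

View pics/scz.png

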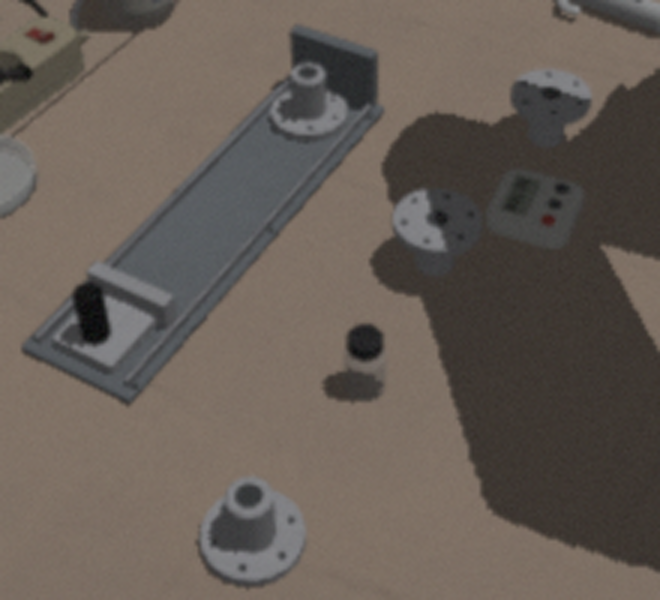

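```bash
cat >> h.py <<'E'
from scipy.spatial.transform import Rotation as Ro
Y=np.array([-.017,1,0]);Y/=np.linalg.norm(Y);X=np.array([Y[1],-Y[0],0])
RS=np.array([0.6202+.017*.147,-.147,.006])
def row(p): return np.array([(p[:2]-RS[:2])@X[:2],(p[:2]-RS[:2])@Y[:2]])
def pt(x,y): return RS+x*X+y*Y
def goal(p,s):
    "shift in cm and rotvec to tcp p with tool down, jaws along tray X"
    R0=Ro.from_euler('xyz',s["ee_rot"])
    best=None
    for sg in(1,-1):
        z=sg*X; x=np.array([0,0,-1.]); y=np.cross(z,x)
        rv=(Ro.from_matrix(np.stack([x,y,z],1))*R0.inv()).as_rotvec()
        if best is None or np.linalg.norm(rv)<np.linalg.norm(best): best=rv
    return (100*(np.array(p)-s["tool_pos"])).round(2),best.round(3)
E
python3 - <<'E'
from h import *
from cell import r
s=r.state();print(Ro.from_euler('xyz',s["ee_rot"]).as_matrix().round(3))
print(goal([.449,.227,.15],s)); print(pt(0,.034),pt(0,.128),pt(0,.081),pt(0,.175),row(np.array([.6225,-.1123])))
E
```

```text
[[-0.     0.951  0.311]
 [ 0.002  0.311 -0.951]
 [-1.     0.    -0.002]]
(array([25.5 , 82.04, -8.04]), array([-0.002, -0.002,  1.272]))
[ 0.62212108 -0.11300491  0.006     ] [ 0.62052331 -0.01901849  0.006     ] [ 0.6213222 -0.0660117  0.006    ] [0.61972443 0.02797472 0.006     ] [0.00039084 0.03469837]
```

```bash
python3 -m handwheel '24 24 -2 0 0 0.6 1; 24 24 -2 0 0 0.6 1; 24 24 -2 0 0 0.6 1; 24 24 -2 0 0 0.6 1; 24 24 -2 0 0 0.6 1'; python3 -m handwheel '9 25 -2 0 0 0.6 1; 9 25 -2 0 0 0.6 1; 9 25 -2 0 0 0.6 1; 9 25 -2 0 0 0.6 1; 9 25 -2 0 0 0.6 1'
python3 - <<'E'
from h import *
from cell import r
s=r.state();print(goal([.449,.227,.15],s),goal([.4615,-.0235,.15],s),goal([.4512,-.19,.15],s))
E
```

```text
time: 0.52
tool_pos: [0.3417, -0.4451, 0.218]
ee_rot: [2.828, 1.568, 2.178]
ft_force: [0.1, -0.1, 0.4]
gripper_width: 1.003
time: 0.93
tool_pos: [0.4115, -0.2493, 0.2022]
ee_rot: [2.721, 1.567, 2.676]
ft_force: [0.7, 0.9, -1.4]
gripper_width: 0.997
(array([ 3.75, 47.63, -5.22]), array([-0.001, -0.003,  0.062])) (array([ 5.  , 22.58, -5.22]), array([-0.001, -0.003,  0.062])) (array([ 3.97,  5.93, -5.22]), array([-0.001, -0.003,  0.062]))
```

```bash
python3 -m handwheel '3.7 20 -3 0 0 0.06 1; 3.7 40 -5 0 0 0.06 1; 3.7 47.6 -5 0 0 0.06 1; 3.7 47.6 -5 0 0 0.06 1; 3.7 47.6 -5 0 0 0.06 1';python3 - <<'E'
from h import *
from cell import r
s=r.state();print(s["tool_pos"],goal([.449,.227,.15],s))
E
```

```text
time: 1.35
tool_pos: [0.43, -0.0436, 0.1789]
ee_rot: [2.715, 1.567, 2.73]
ft_force: [0.7, 0.6, -0.3]
gripper_width: 1.004
[ 0.43003413 -0.04356765  0.17886051] (array([ 1.9 , 27.06, -2.89]), array([-0.002, -0.004,  0.002]))
```

```bash
python3 -m handwheel '1.9 27 -2.9 0 0 0 1; 1.9 27 -2.9 0 0 0 1; 1.9 27 -2.9 0 0 0 1; 1.9 27 -2.9 0 0 0 1; 1.9 27 -2.9 0 0 0 1';python3 -m handwheel '0 5.5 0 0 0 0 1; 0 5.5 0 0 0 0 1;0 5.5 0 0 0 0 1;0 5.5 0 0 0 0 1;0 5.5 0 0 0 0 1';python3 - <<'E'
from h import *
from cell import r
s=r.state();print(s["tool_pos"],goal([.449,.227,.014],s))
d=r.snapshot("wrist");cv2.imwrite("pics/w1.png",d["color"]);np.savez("w1.npz",p=s["tool_pos"],e=s["ee_rot"],**d);print(d["tool_from_camera"].round(3))
E
```

```text
time: 1.77
tool_pos: [0.4441, 0.1632, 0.1566]
ee_rot: [2.778, 1.567, 2.793]
ft_force: [1.1, -1.1, 0.5]
gripper_width: 1.001
time: 2.18
tool_pos: [0.4437, 0.2174, 0.1563]
ee_rot: [2.979, 1.566, 2.994]
ft_force: [0.8, 0.3, 0.6]
gripper_width: 0.997
[0.44371917 0.21744117 0.15631133] (array([  0.53,   0.96, -14.23]), array([-0.001, -0.005,  0.002]))
[[ 0.002 -0.307  0.952 -0.143]
 [ 0.    -0.952 -0.307  0.077]
 [ 1.     0.001 -0.002  0.001]
 [ 0.     0.     0.     1.   ]]
```

View pics/w1.png

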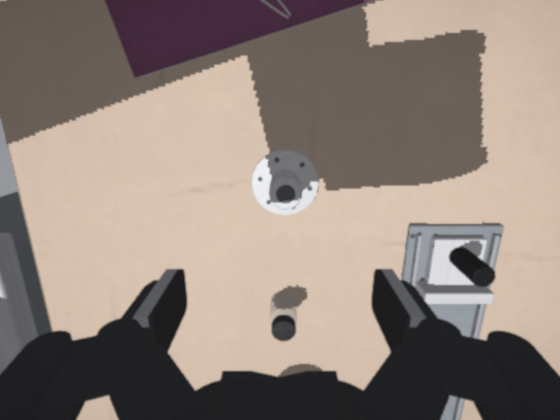

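The wrist view shows the up stub's brim centred near (285,182), with the hole in its crown at about (286,192). The knob is at (471,265). I'll raycast these.

```bash
cat >> h.py <<'E'
def wd(r):
    s=r.state();d=dict(r.snapshot("wrist"));T=np.eye(4);T[:3,:3]=Ro.from_euler('xyz',s["ee_rot"]).as_matrix();T[:3,3]=s["tool_pos"];d["pose"]=T@d["tool_from_camera"];d["s"]=s;return d
E
python3 - <<'E'
from h import *
d=dict(np.load("w1.npz"));T=np.eye(4);T[:3,:3]=Ro.from_euler('xyz',d["e"]).as_matrix();T[:3,3]=d["p"];d["pose"]=T@d["tool_from_camera"]
P=world(d);Z=P[...,2]
k,l,s,ce=cv2.connectedComponentsWithStats(((Z>.04)&(Z<.065)).astype(np.uint8))
for i in range(1,k):
    if s[i,4]>80: p=P[l==i];print(ce[i].round(),s[i,4],((p.min(0)+p.max(0))/2).round(4),np.ptp(p,0).round(3))
m=((Z>.003)&(Z<.012)).astype(np.uint8);m[:,:240]=0;m[:,335:]=0;m[230:]=0
p=P[m>0];print(((p.min(0)+p.max(0))/2).round(4),np.ptp(p,0).round(3))
q=P[(Z>.04)&(Z<.05)&(np.hypot(P[...,0]-.449,P[...,1]-.227)<.03)];print("crown top",((q.min(0)+q.max(0))/2).round(4),np.ptp(q,0).round(3))
K=d["mtx"];tc=np.linalg.inv(d["tool_from_camera"])[:3,3];print("tcp px",(K@tc/tc[2]).round())
for z in(.0,.04):print(z,ray(d,285,182,z))
E
```

```text
[285. 193.] 884 [0.4479 0.2255 0.044 ] [0.027 0.028 0.008]
[478. 272.] 704 [0.6159 0.1597 0.0502] [0.019 0.019 0.02 ]
[283. 328.] 526 [0.449  0.0947 0.0457] [0.023 0.023 0.011]
[0.4476 0.2839 0.0075] [0.075 0.178 0.009]
crown top [0.4479 0.2255 0.044 ] [0.027 0.028 0.008]
tcp px [278. 268.   1.]
0.0 [0.44886973 0.22478886 0.        ]
0.04 [0.44820894 0.2340276  0.04      ]
```

```bash
python3 -m handwheel '0.5 0.9 -4 0 0 0 1; 0.5 0.9 -8 0 0 0 1; 0.5 0.9 -11 0 0 0 1; 0.5 0.9 -14 0 0 0 1; 0.5 0.9 -14 0 0 0 1' 50;python3 - <<'E'
from h import *
from cell import r
s=r.state();print(s["tool_pos"],goal([.4485,.226,.016],s))
E
```

```text
time: 2.65
tool_pos: [0.4458, 0.2234, 0.0117]
ee_rot: [-3.031, 1.555, -3.02]
ft_force: [-0.2, 0.4, -0.5]
gripper_width: 1.0
[0.44575995 0.22339685 0.01166779] (array([0.27, 0.26, 0.43]), array([ 0.002, -0.015,  0.006]))
```

```bash
python3 -m handwheel '0.3 0.3 0.4 0 -0.015 0 0; 0.3 0.3 0.4 0 -0.015 0 -1;0.3 0.3 0.4 0 -0.015 0 -1;0.3 0.3 0.4 0 -0.015 0 -1;0.3 0.3 0.4 0 -0.015 0 -1';python3 -m handwheel '0 0 0 0 0 0 -1;0 0 0 0 0 0 -1;0 0 0 0 0 0 -1'; python3 - <<'E'
from h import *
from cell import r
s=r.state();print(goal([.4485,.226,.016],s))
E
```

```text
time: 3.07
tool_pos: [0.4498, 0.2266, 0.0176]
ee_rot: [-0.373, 1.568, -0.362]
ft_force: [-3.3, -1.2, 17.0]
gripper_width: 0.31
time: 3.32
tool_pos: [0.4501, 0.2268, 0.0183]
ee_rot: [-0.185, 1.567, -0.175]
ft_force: [-0.8, -0.5, -1.1]
gripper_width: 0.313
(array([-0.16, -0.08, -0.23]), array([0.001, 0.004, 0.006]))
```

```bash
python3 -m handwheel '0 0 4 0 0 0 -1;0 0 8 0 0 0 -1;0 0 11 0 0 0 -1;0 0 11 0 0 0 -1;0 0 11 0 0 0 -1'; python3 - <<'E'
from h import *
from cell import r
d=wd(r);cv2.imwrite("pics/w2.png",d["color"]);print(goal([.6205,-.019,.13],d["s"]))
E
```

```text
time: 3.73
tool_pos: [0.4511, 0.2272, 0.1298]
ee_rot: [0.016, 1.563, 0.027]
ft_force: [-0.3, -1.1, -0.8]
gripper_width: 0.311
(array([ 1.694e+01, -2.462e+01,  2.000e-02]), array([-0.   ,  0.008,  0.006]))
```

View pics/w2.png

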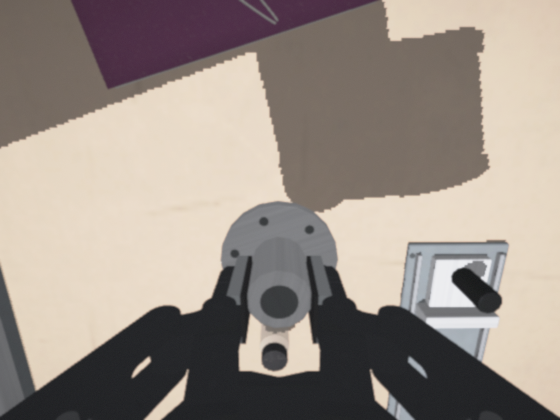

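The wrist picture shows the stub held upright between the pads, with its brim centred near (278,255).

```bash
python3 -m handwheel '16.9 -24.6 0 0 0 0 -1;16.9 -24.6 0 0 0 0 -1;16.9 -24.6 0 0 0 0 -1;16.9 -24.6 0 0 0 0 -1;16.9 -24.6 0 0 0 0 -1';python3 -m handwheel '6 -8.6 0 0 0 0 -1;6 -8.6 0 0 0 0 -1;6 -8.6 0 0 0 0 -1;6 -8.6 0 0 0 0 -1;6 -8.6 0 0 0 0 -1'; python3 - <<'E'
from h import *
from cell import r
s=r.state();print(s["tool_pos"],goal([.6205,-.019,.13],s))
E
```

```text
time: 4.2
tool_pos: [0.567, 0.0535, 0.126]
ee_rot: [-2.873, 1.57, -2.862]
ft_force: [0.9, 1.1, -0.8]
gripper_width: 0.308
time: 4.62
tool_pos: [0.6259, -0.0338, 0.1232]
ee_rot: [2.887, 1.566, 2.896]
ft_force: [-0.9, 0.9, -1.1]
gripper_width: 0.31
[ 0.62590001 -0.03375222  0.1231678 ] (array([-0.54,  1.48,  0.68]), array([-0.001, -0.005,  0.009]))
```

```bash
python3 -m handwheel '-0.5 1.5 -2.5 0 0 0 -1;-0.5 1.5 -2.5 0 0 0 -1;-0.5 1.5 -2.5 0 0 0 -1'; python3 - <<'E'
from h import *
from cell import r
d=wd(r);s=d["s"];P=world(d);Z=P[...,2]
t=dict(r.snapshot("top"));cv2.imwrite("pics/t2.png",t["color"][130:280,160:420].repeat(3,0).repeat(3,1))
cv2.imwrite("pics/w3.png",d["color"])
print(s["tool_pos"],goal([.6205,-.019,.06],s))
# crown top in wrist: height?
q=(np.hypot(P[...,0]-s["tool_pos"][0],P[...,1]-s["tool_pos"][1])<.045)&(Z>.06)
q[330:]=0;q[:,:235]=0;q[:,325:]=0
print(np.histogram(Z[q],bins=np.arange(.06,.16,.005)))
E
```

```text
time: 4.87
tool_pos: [0.6172, -0.0166, 0.0956]
ee_rot: [2.909, 1.557, 2.92]
ft_force: [0.3, -0.0, 0.4]
gripper_width: 0.311
[ 0.61720703 -0.01655209  0.09562388] (array([ 0.33, -0.24, -3.56]), array([-0.003, -0.013,  0.006]))
(array([   0,    0,    0,   35,  287, 3477,  202,  242,  382,  436,  479,
        548, 3269,  279,  598,  128,   81,   52,   55]), array([0.06 , 0.065, 0.07 , 0.075, 0.08 , 0.085, 0.09 , 0.095, 0.1  ,
       0.105, 0.11 , 0.115, 0.12 , 0.125, 0.13 , 0.135, 0.14 , 0.145,
       0.15 , 0.155]))
```

View pics/w3.png

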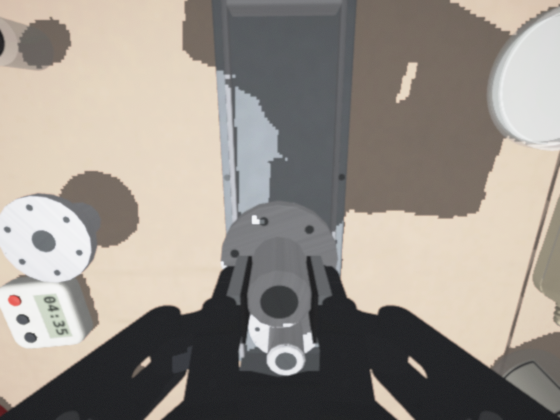

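View pics/t2.png

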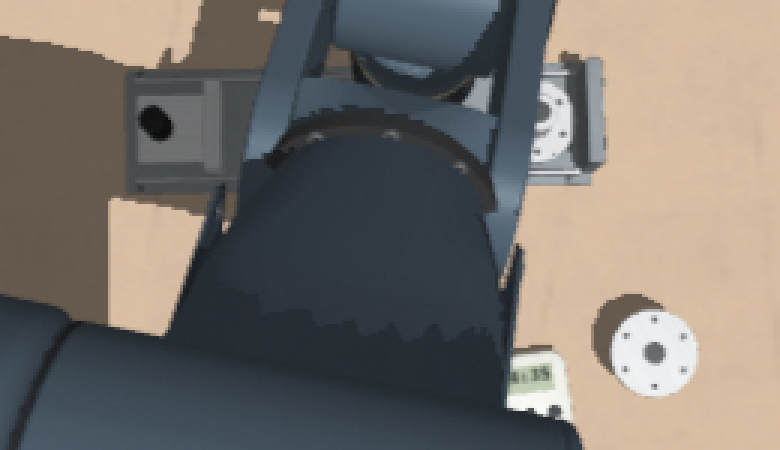

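The wrist picture shows the stub over the tray, with the crown hole at (278,300) and the brim at (278,245). The first stub is behind it at (285,360). I'll measure the held offset and go down.

```bash
python3 -m handwheel '0.3 -0.2 -3.5 0 0 0 -1;0.3 -0.2 -3.5 0 0 0 -1;0.3 -0.2 -3.5 0 0 0 -1'; python3 - <<'E'
from h import *
from cell import r
d=wd(r);s=d["s"];P=world(d);Z=P[...,2];t=s["tool_pos"]
print(t,goal([.6205,-.019,.024],s))
im=d["color"];m=np.zeros(Z.shape,bool);m[150:330,215:345]=1
for a,b in((-.0115,-.0045),(.022,.031)):
    q=m&(Z-t[2]>a)&(Z-t[2]<b);k,l,st,ce=cv2.connectedComponentsWithStats(q.astype(np.uint8));i=1+st[1:,4].argmax();p=P[l==i];print(ce[i],st[i,4],np.median(p,0).round(4),p.min(0).round(4),p.max(0).round(4),((p.min(0)+p.max(0))/2-t).round(4),row((p.min(0)+p.max(0))/2).round(4))
E
```

```text
time: 5.22
tool_pos: [0.6222, -0.0196, 0.0623]
ee_rot: [2.932, 1.561, 2.942]
ft_force: [-0.0, 0.0, -0.5]
gripper_width: 0.31
[ 0.62216843 -0.01955428  0.06226262] (array([-0.17,  0.06, -3.83]), array([-0.002, -0.01 ,  0.007]))
[278.25627917 233.67437208] 4499 [ 0.6219 -0.0053  0.053 ] [ 0.5915 -0.0258  0.0508] [0.653  0.0104 0.0578] [ 0.0001  0.0119 -0.008 ] [0.0019 0.1393]
[278.59136296 294.71892162] 4006 [ 0.6227 -0.016   0.0898] [ 0.5959 -0.0346  0.0843] [ 0.6497 -0.0064  0.0933] [ 0.0006 -0.0009  0.0265] [0.0023 0.1265]
```

```bash
python3 -m handwheel '-0.1 0.1 -2 0 -0.01 0 -1;-0.1 0.1 -3 0 -0.01 0 -1;-0.1 0.1 -3.6 0 -0.01 0 -1;-0.1 0.1 -3.8 0 -0.01 0 -1;-0.1 0.1 -3.8 0 -0.01 0 -1'
```

```text
time: 5.68
tool_pos: [0.6225, -0.0189, 0.0259]
ee_rot: [0.332, 1.567, 0.342]
ft_force: [-0.3, -0.3, -1.6]
gripper_width: 0.307
```

```bash
python3 -m handwheel '-0.15 0.05 -0.3 0 0 0 -1;-0.15 0.05 -0.3 0 0 0 -1;-0.15 0.05 -0.3 0 0 0 -1'; python3 - <<'E'
from h import *
from cell import r
s=r.state();print(s["tool_pos"],s["ft_force"])
E
```

```text
time: 5.93
tool_pos: [0.6222, -0.0186, 0.0239]
ee_rot: [0.091, 1.564, 0.101]
ft_force: [1.1, -0.4, 2.3]
gripper_width: 0.311
[ 0.62223623 -0.01863179  0.02391235] [ 1.09473131 -0.42243763  2.25405639]
```

```bash
python3 -m handwheel '-0.2 0 -0.15 0 0 0 -1;-0.2 0 -0.15 0 0 0 -1;-0.2 0 -0.15 0 0 0 0;-0.2 0 -0.15 0 0 0 1;-0.2 0 -0.15 0 0 0 1'; python3 -m handwheel '0 0 0 0 0 0 1;0 0 0 0 0 0 1;0 0 3 0 0 0 1;0 0 7 0 0 0 1;0 0 11 0 0 0 1';python3 -m handwheel '0 0 5 0 0 0 1;0 0 5 0 0 0 1; -7.7 0 5 0 0 0 1'
python3 - <<'E'
from h import *
from cell import r
d=wd(r);s=d["s"];cv2.imwrite("pics/w4.png",d["color"])
print(s["tool_pos"],goal([.4617,-.0235,.10],s),goal([.4511,-.1905,.10],s))
P=world(d);Z=P[...,2]
k,l,st,ce=cv2.connectedComponentsWithStats(((Z>.044)&(Z<.056)).astype(np.uint8))
for i in range(1,k):
    if st[i,4]>150: p=P[l==i];c=(p.min(0)+p.max(0))/2;print(ce[i].round(),st[i,4],c.round(4),row(c).round(4),np.ptp(p,0).round(3))
E
```

```text
time: 6.35
tool_pos: [0.6196, -0.0186, 0.0222]
ee_rot: [0.15, 1.566, 0.16]
ft_force: [0.4, -0.2, -0.5]
gripper_width: 0.722
time: 6.77
tool_pos: [0.6181, -0.0184, 0.1317]
ee_rot: [1.239, 1.569, 1.249]
ft_force: [0.8, 0.5, 0.3]
gripper_width: 1.002
time: 7.02
tool_pos: [0.5874, -0.0206, 0.1871]
ee_rot: [-0.136, 1.548, -0.126]
ft_force: [1.3, -0.2, 0.6]
gripper_width: 0.999
[ 0.58744186 -0.02057866  0.18709511] (array([-12.57,  -0.29,  -8.71]), array([0.003, 0.023, 0.007])) (array([-13.63, -16.99,  -8.71]), array([0.003, 0.023, 0.007]))
[101.  52.] 804 [0.4494 0.0941 0.0485] [-0.1691  0.244 ] [0.023 0.022 0.009]
[542. 156.] 333 [0.8209 0.0172 0.05  ] [0.201  0.1608] [0.03  0.051 0.012]
[137. 197.] 3466 [ 0.4616 -0.0261  0.0461] [-0.1591  0.1236] [0.062 0.061 0.004]
[313. 193.] 741 [ 0.6217 -0.02    0.049 ] [0.0012 0.127 ] [0.027 0.028 0.009]
[309. 284.] 604 [ 0.6223 -0.1139  0.0489] [0.0001 0.0331] [0.027 0.027 0.01 ]
[498. 317.] 582 [ 0.8326 -0.1606  0.05  ] [ 0.2097 -0.0172] [0.054 0.044 0.012]
[307. 314.] 542 [ 0.622  -0.1487  0.05  ] [-0.0008 -0.0017] [0.076 0.005 0.012]
```

View pics/w4.png

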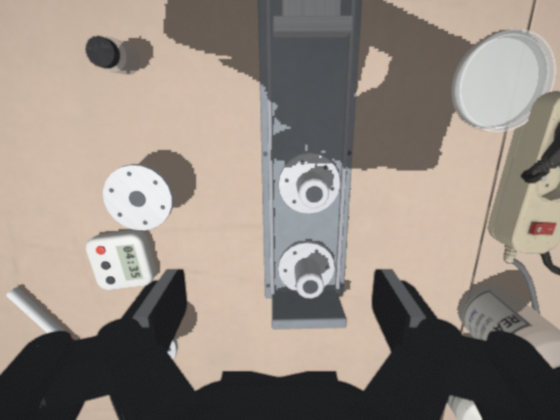

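The wrist picture shows both brim-down stubs upright in the tray at (308,180) and (308,270), 94 mm apart. The insertion gap is only 4 mm, so I'll regrip the second stub and slide it 5 mm outward.

```bash
python3 -m handwheel '3.4 0.1 -4 0 0.023 0 1;3.4 0.1 -8 0 0.023 0 1;3.4 0.1 -8 0 0.023 0 1;3.4 0.1 -8 0 0.023 0 1'; python3 - <<'E'
from h import *
from cell import r
s=r.state();print(s["tool_pos"],goal([.6212,-.0192,.0245],s))
E
```

```text
time: 7.4
tool_pos: [0.5959, -0.0149, 0.0974]
ee_rot: [3.008, 1.525, 3.019]
ft_force: [-0.2, 0.2, 0.2]
gripper_width: 0.997
[ 0.59586019 -0.01493915  0.09744482] (array([ 2.53, -0.43, -7.29]), array([-0.005, -0.045,  0.006]))
```

```bash
python3 -m handwheel '2.5 -0.4 -0.5 0 -0.045 0 1;2.5 -0.4 -0.5 0 -0.045 0 1;2.5 -0.4 -0.5 0 -0.045 0 1;2.5 -0.4 -0.5 0 -0.045 0 1'; python3 - <<'E'
from h import *
from cell import r
s=r.state();print(s["tool_pos"],goal([.6212,-.0192,.0245],s))
E
```

```text
time: 7.73
tool_pos: [0.6209, -0.019, 0.0943]
ee_rot: [1.319, 1.566, 1.33]
ft_force: [0.1, 0.2, 0.3]
gripper_width: 1.002
[ 0.62092626 -0.01898886  0.09433334] (array([ 0.03, -0.02, -6.98]), array([-0.005,  0.001,  0.006]))
```

```bash
python3 -m handwheel '0 0 -3 0 0 0 1;0 0 -5.5 0 0 0 1;0 0 -6.9 0 0 0 1;0 0 -6.9 0 0 0 1;0 0 -6.9 0 0 0 0' 30; python3 -m handwheel '0 0 0 0 0 0 -1;0 0 0 0 0 0 -1;0 0 0 0 0 0 -1;0 0 0 0 0 0 -1;0 0 0 0 0 0 -1'
```

```text
time: 8.15
tool_pos: [0.6204, -0.0188, 0.0259]
ee_rot: [1.52, 1.566, 1.532]
ft_force: [-0.4, 0.3, 0.8]
gripper_width: 0.882
time: 8.57
tool_pos: [0.6212, -0.019, 0.0273]
ee_rot: [1.104, 1.565, 1.116]
ft_force: [-0.9, -0.2, 6.2]
gripper_width: 0.315
```

```bash
python3 -m handwheel '0 0.25 0 0 0 0 -1;0 0.5 0 0 0 0 -1;0 0.5 0 0 0 0 -1;0 0.5 0 0 0 0 -1;0 0.5 0 0 0 0 -1';  python3 -m handwheel '0 0 0 0 0 0 0.2;0 0 0 0 0 0 1;0 0 0 0 0 0 1;0 0 0 0 0 0 1;0 0 4 0 0 0 1';python3 -m handwheel '0 0 4 0 0 0 1;0 0 8 0 0 0 1;0 0 8 0 0 0 1;-5 0 8 0 0 0 1;-9 0 8 0 0 0 1'; python3 - <<'E'
from h import *
from cell import r
s=r.state();print(s["tool_pos"],goal([.4616,-.025,.10],s))
E
```

```text
time: 8.98
tool_pos: [0.621, -0.0134, 0.0274]
ee_rot: [1.209, 1.565, 1.22]
ft_force: [-0.8, 1.6, 3.0]
gripper_width: 0.311
time: 9.4
tool_pos: [0.6147, -0.0125, 0.0587]
ee_rot: [2.63, 1.552, 2.642]
ft_force: [-0.3, 1.0, -1.3]
gripper_width: 0.989
time: 9.82
tool_pos: [0.5334, -0.0133, 0.1397]
ee_rot: [2.519, 1.558, 2.531]
ft_force: [-1.5, -1.0, 0.2]
gripper_width: 1.001
[ 0.53340775 -0.01332176  0.13973934] (array([-7.18, -1.17, -3.97]), array([-0.007, -0.011,  0.005]))
```

```bash
python3 -m handwheel '-7.2 -1.2 -2 0 -0.01 0 1;-7.2 -1.2 -3 0 -0.01 0 1;-7.2 -1.2 -3 0 -0.01 0 1;-7.2 -1.2 -3 0 -0.01 0 1;-7.2 -1.2 -3 0 -0.01 0 1'; python3 - <<'E'
from h import *
from cell import r
d=wd(r);s=d["s"];cv2.imwrite("pics/w5.png",d["color"])
print(s["tool_pos"],goal([.4616,-.025,.018],s))
P=world(d);Z=P[...,2]
k,l,st,ce=cv2.connectedComponentsWithStats(((Z>.040)&(Z<.056)).astype(np.uint8))
for i in range(1,k):
    if st[i,4]>150: p=P[l==i];c=(p.min(0)+p.max(0))/2;print(ce[i].round(),st[i,4],c.round(4),row(c).round(4),np.ptp(p,0).round(3))
E
```

```text
time: 10.23
tool_pos: [0.463, -0.026, 0.11]
ee_rot: [1.274, 1.564, 1.285]
ft_force: [0.0, 0.3, -0.8]
gripper_width: 1.002
[ 0.46295272 -0.02596895  0.11004147] (array([-0.14,  0.1 , -9.2 ]), array([-0.007,  0.002,  0.006]))
[256.  26.] 1503 [0.4491 0.0941 0.0462] [-0.1695  0.244 ] [0.023 0.023 0.012]
[276. 221.] 5959 [ 0.4617 -0.0263  0.0438] [-0.1589  0.1235] [0.061 0.062 0.008]
[511. 209.] 1677 [ 0.6203 -0.0141  0.0466] [-1.000e-04  1.329e-01] [0.028 0.028 0.013]
[481. 327.] 706 [ 0.6215 -0.1101  0.0465] [-0.0005  0.0369] [0.027 0.02  0.013]
```

View pics/w5.png

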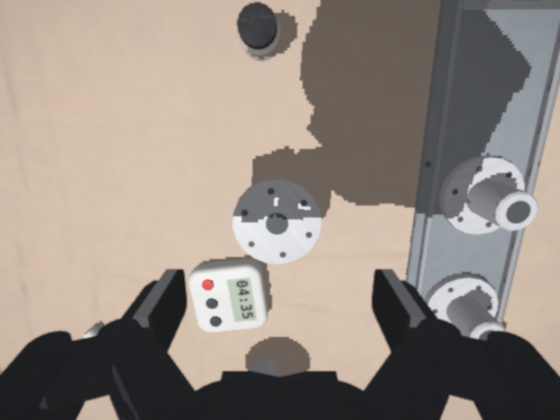

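```bash
python3 -m handwheel '-0.1 0 -4 0 0 0 1;-0.1 0 -7 0 0 0 1;-0.1 0 -8.5 0 0 0 1;-0.1 0 -8.5 0 0 0 1;-0.1 0 -8.5 0 0 0 0.2' 60; python3 -m handwheel '0 0 0 0 0 0 -1;0 0 0 0 0 0 -1;0 0 0 0 0 0 -1;0 0 0 0 0 0 -1'
```

```text
time: 10.7
tool_pos: [0.4642, -0.0262, 0.0247]
ee_rot: [1.057, 1.564, 1.069]
ft_force: [0.1, -0.5, -0.6]
gripper_width: 0.882
time: 11.03
tool_pos: [0.4656, -0.0265, 0.0262]
ee_rot: [0.607, 1.562, 0.619]
ft_force: [-0.2, 0.1, 5.7]
gripper_width: 0.686
```

```bash
python3 -m handwheel '0 0 2 0 0 0 -1;0 0 5 0 0 0 -1;0 0 8 0 0 0 -1;0 0 8 0 0 0 -1;0 0 8 0 0 0 -1'; python3 - <<'E'
from h import *
from cell import r
d=wd(r);s=d["s"];cv2.imwrite("pics/w6.png",d["color"])
print(s["tool_pos"],s["gripper_width"],goal([.6215,-.0635,.105],s))
P=world(d);Z=P[...,2];t=s["tool_pos"]
m=np.zeros(Z.shape,bool);m[150:340,180:375]=1
print(np.histogram(Z[m]-t[2],bins=np.arange(-.04,.05,.004)))
E
```

```text
time: 11.45
tool_pos: [0.4671, -0.0269, 0.108]
ee_rot: [0.257, 1.558, 0.27]
ft_force: [-0.2, -0.6, -1.3]
gripper_width: 0.685
[ 0.46707157 -0.026911    0.1080444 ] 0.6853743853619453 (array([15.44, -3.66, -0.3 ]), array([-0.003,  0.012,  0.005]))
(array([   0,    0,    0,    0,    0,    0,    0,    0,    0,    0,    0,
          3,  104,  455, 8803, 5285,  422,  443,  445,  484,  790,  140]), array([-4.00000000e-02, -3.60000000e-02, -3.20000000e-02, -2.80000000e-02,
       -2.40000000e-02, -2.00000000e-02, -1.60000000e-02, -1.20000000e-02,
       -8.00000000e-03, -4.00000000e-03, -3.46944695e-17,  4.00000000e-03,
        8.00000000e-03,  1.20000000e-02,  1.60000000e-02,  2.00000000e-02,
        2.40000000e-02,  2.80000000e-02,  3.20000000e-02,  3.60000000e-02,
        4.00000000e-02,  4.40000000e-02,  4.80000000e-02]))
```

View pics/w6.png

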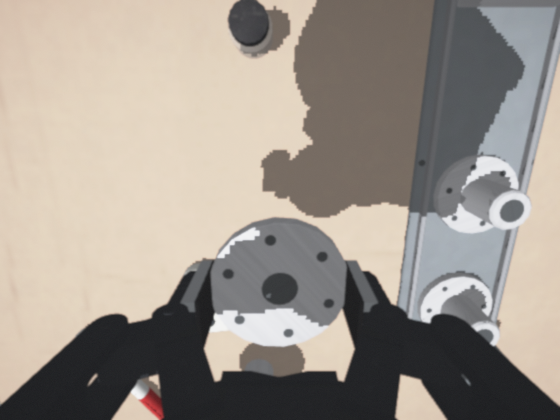

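The wrist picture shows the brim-up stub held level, centred at (279,283).

```bash
python3 -m handwheel '15.2 -3.6 0 0 0 0 -1;15.2 -3.6 0 0 0 0 -1;15.2 -3.6 0 0 0 0 -1;15.2 -3.6 0 0 0 0 -1;15.2 -3.6 0 0 0 0 -1'; python3 -m handwheel '0.5 0 -0.5 0 0 0 -1;0.5 0 -0.5 0 0 0 -1;0.5 0 -0.5 0 0 0 -1'; cat > held.py <<'E'
from h import *
from cell import r
import sys
d=wd(r);s=d["s"];cv2.imwrite(f"pics/{sys.argv[1]}.png",d["color"])
P=world(d);Z=P[...,2];t=s["tool_pos"]
m=np.zeros(Z.shape,bool);m[150:360,150:400]=1
q=m&(Z-t[2]>.013)&(Z-t[2]<.025)&(np.hypot(P[...,0]-t[0],P[...,1]-t[1])<.036)
q=cv2.morphologyEx(q.astype(np.uint8),cv2.MORPH_OPEN,np.ones((5,5)))
k,l,st,ce=cv2.connectedComponentsWithStats(q);i=1+st[1:,4].argmax();p=P[l==i]
c=np.median(p,0);e=(p.min(0)+p.max(0))/2
(cc,rad)=cv2.minEnclosingCircle(p[:,:2].astype(np.float32))
print("tcp",t.round(4),"mid",e.round(4),"mec",np.round(cc,4),round(rad,4),"mean",p.mean(0).round(4),np.ptp(p,0).round(4),"row",row(np.array(cc)).round(4),"goalZ",c[2]-t[2])
print(goal([.6213,-.0635,.0315],s))
E
python3 held.py w7
```

```text
time: 11.92
tool_pos: [0.6255, -0.0652, 0.1059]
ee_rot: [0.082, 1.552, 0.094]
ft_force: [1.2, 0.4, -0.5]
gripper_width: 0.686
time: 12.17
tool_pos: [0.6286, -0.0647, 0.0988]
ee_rot: [0.21, 1.557, 0.222]
ft_force: [0.0, -0.5, -0.4]
gripper_width: 0.679
tcp [ 0.6286 -0.0647  0.0988] mid [ 0.6284 -0.0643  0.1178] mec [ 0.6285 -0.0604] 0.0352 mean [ 0.6284 -0.0618  0.1183] [0.0696 0.0621 0.012 ] row [0.0073 0.0865] goalZ 0.01958566753565863
(array([-0.73,  0.12, -6.73]), array([-0.003,  0.014,  0.006]))
```

View pics/w7.png

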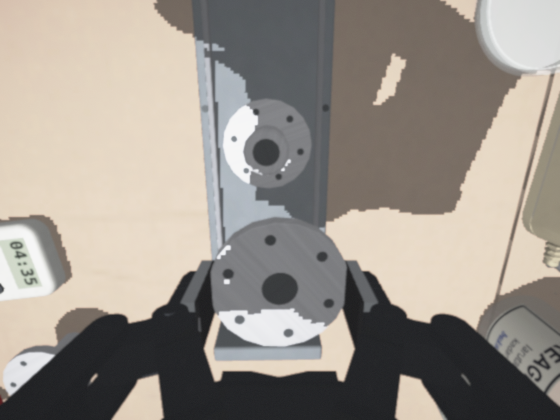

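The wrist picture shows the held brim's centre hole at (279,288) and the second stub's crown hole at (266,152). I'll cast both rays and compare them.

```bash
python3 - <<'E'
from h import *
from cell import r
d=wd(r);s=d["s"];t=s["tool_pos"]
c=ray(d,279,288,t[2]+.0195);u=ray(d,266,152,.051);b=ray(d,279,283,t[2]+.0195)
print(t,c,b,u,row(c),row(u),(c-t).round(4))
print(goal([.6205,-.0635,.07],s))
E
```

```text
[ 0.62846691 -0.06461162  0.09931501] [ 0.62871541 -0.06420339  0.11881501] [ 0.62868641 -0.0617229   0.11881501] [ 0.62132876 -0.01423092  0.051     ] [0.00742288 0.08268239] [0.00088671 0.13277319] [0.0002 0.0004 0.0195]
(array([-0.8 ,  0.11, -2.93]), array([-0.003,  0.014,  0.005]))
```

```bash
python3 -m handwheel '-0.7 0.1 -1.5 0 0.014 0 -1;-0.7 0.1 -2.5 0 0.014 0 -1;-0.7 0.1 -2.5 0 0.014 0 -1;-0.7 0.1 -2.5 0 0.014 0 -1'; python3 held.py w8
```

```text
time: 12.6
tool_pos: [0.6202, -0.0632, 0.0734]
ee_rot: [2.108, 1.567, 2.119]
ft_force: [0.8, 0.7, -1.3]
gripper_width: 0.684
tcp [ 0.6202 -0.0632  0.0734] mid [ 0.6204 -0.0629  0.0924] mec [ 0.6203 -0.0592] 0.0351 mean [ 0.6203 -0.0603  0.0929] [0.0695 0.0621 0.012 ] row [-0.0009  0.0878] goalZ 0.019591087441390917
(array([ 0.11, -0.03, -4.19]), array([-0.004, -0.002,  0.005]))
```

```bash
python3 -m handwheel '0.1 0 -1.5 0 0 0 -1;0.1 0 -2.8 0 0 0 -1;0.1 0 -3.6 0 0 0 -1;0.1 0 -4 0 0 0 -1;0.1 0 -4 0 0 0 -1'; python3 held.py w9
```

```text
time: 13.07
tool_pos: [0.6215, -0.0633, 0.0331]
ee_rot: [2.095, 1.567, 2.106]
ft_force: [0.2, -1.3, -0.8]
gripper_width: 0.683
tcp [ 0.6215 -0.0633  0.0331] mid [ 0.6214 -0.0628  0.0521] mec [ 0.6214 -0.0595] 0.0353 mean [ 0.6215 -0.0603  0.0526] [0.0699 0.062  0.0119] row [0.0002 0.0875] goalZ 0.01958134625706194
(array([-0.02, -0.02, -0.16]), array([-0.004, -0.002,  0.005]))
```

View pics/w9.png

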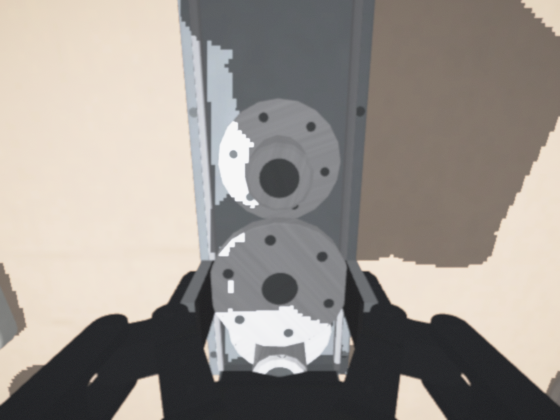

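The wrist picture shows the stub seated between its neighbours, with no contact force. Its crown foot is already below their brim tops. I'll lower 2 mm and release.

```bash
python3 -m handwheel '0 0 -0.1 0 0 0 -1;0 0 -0.2 0 0 0 -1;0 0 -0.2 0 0 0 -1;0 0 -0.2 0 0 0 0.8;0 0 -0.2 0 0 0 0.8'; python3 -m handwheel '0 0 0 0 0 0 1;0 0 0 0 0 0 1;0 0 4 0 0 0 1;0 0 8 0 0 0 1;0 0 11 0 0 0 1'; python3 - <<'E'
from h import *
from cell import r
s=r.state();print(s["tool_pos"],s["gripper_width"],goal([.4513,-.191,.13],s))
E
```

```text
time: 13.53
tool_pos: [0.6222, -0.0635, 0.0322]
ee_rot: [1.601, 1.568, 1.613]
ft_force: [0.2, 0.1, -0.5]
gripper_width: 0.898
time: 13.95
tool_pos: [0.6227, -0.0637, 0.1439]
ee_rot: [1.364, 1.568, 1.376]
ft_force: [0.8, -0.1, -0.2]
gripper_width: 1.002
[ 0.62272325 -0.06366462  0.14385461] 1.0015925519977407 (array([-17.14, -12.73,  -1.39]), array([-0.003,  0.001,  0.005]))
```

```bash
python3 -m handwheel '-17.1 -12.8 0 0 0 0 1;-17.1 -12.8 0 0 0 0 1;-17.1 -12.8 0 0 0 0 1;-17.1 -12.8 -2 0 0 0 1;-17.1 -12.8 -3.5 0 0 0 1'; python3 - <<'E'
from h import *
from cell import r
s=r.state();print(s["tool_pos"],goal([.4513,-.192,.11],s))
E
```

```text
time: 14.37
tool_pos: [0.4603, -0.1869, 0.1166]
ee_rot: [-0.181, 1.565, -0.169]
ft_force: [0.0, -1.1, -0.6]
gripper_width: 0.998
[ 0.4603387  -0.18694531  0.11664865] (array([-0.9 , -0.51, -0.66]), array([0.001, 0.006, 0.005]))
```

```bash
python3 -m handwheel '-0.9 -0.5 -0.7 0 0.006 0 1;-0.9 -0.5 -0.7 0 0.006 0 1;-0.9 -0.5 -0.7 0 0.006 0 1'; python3 - <<'E'
from h import *
from cell import r
d=wd(r);s=d["s"];cv2.imwrite("pics/w10.png",d["color"])
P=world(d);Z=P[...,2]
k,l,st,ce=cv2.connectedComponentsWithStats(((Z>.035)&(Z<.056)).astype(np.uint8))
for i in range(1,k):
    if st[i,4]>150: p=P[l==i];c=(p.min(0)+p.max(0))/2;print(ce[i].round(),st[i,4],c.round(4),row(c).round(4),np.ptp(p,0).round(3))
print(s["tool_pos"],goal([.4513,-.192,.0255],s))
t=dict(r.snapshot("top"));cv2.imwrite("pics/t3.png",cv2.resize(t["color"][130:280,160:420],None,fx=3,fy=3))
E
```

```text
time: 14.62
tool_pos: [0.4516, -0.1924, 0.1097]
ee_rot: [-1.448, 1.57, -1.438]
ft_force: [1.1, -0.6, -0.1]
gripper_width: 1.001
[542.  32.] 2311 [ 0.6024 -0.0762  0.0478] [-0.0191  0.0711] [0.029 0.036 0.012]
[544. 108.] 1403 [ 0.6159 -0.1151  0.0442] [-0.0063  0.032 ] [0.017 0.028 0.018]
[506. 165.] 789 [ 0.6116 -0.1539  0.0455] [-0.0112 -0.0067] [0.057 0.013 0.021]
[277. 222.] 5990 [ 0.4508 -0.1939  0.0426] [-0.1727 -0.044 ] [0.061 0.062 0.011]
[ 0.45158946 -0.19238515  0.1097046 ] (array([-0.03,  0.04, -8.42]), array([0.001, 0.   , 0.007]))
```

View pics/w10.png

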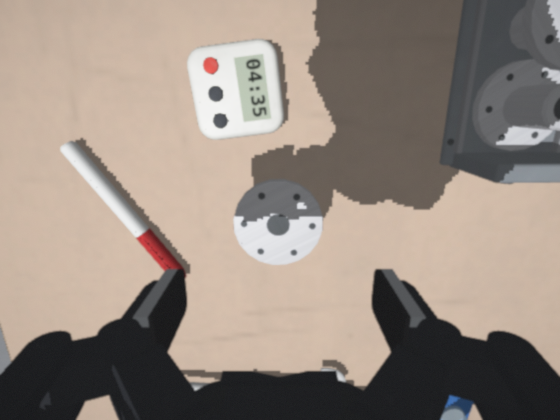

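View pics/t3.png

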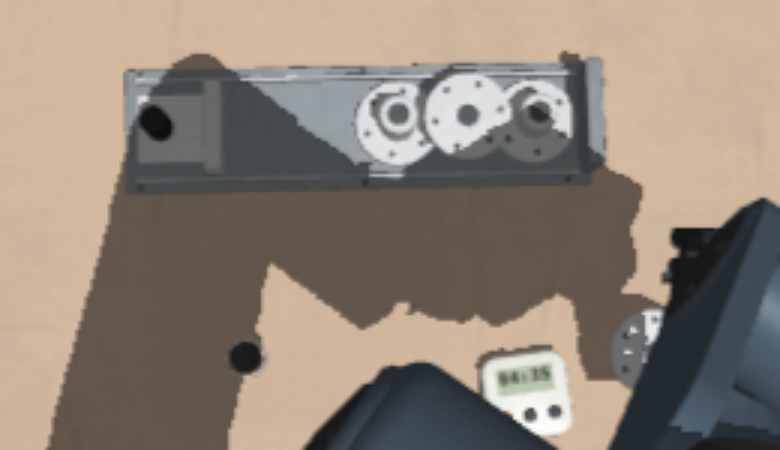

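The wrist picture shows stub B at (277,222), and a red marker cap near the left finger at (180,270). I'll check the marker clearance. The top view shows the three stubs in the row looking right.

```bash
python3 - <<'E'
from h import *
from cell import r
d=wd(r)
for p in((183,272),(172,276),(150,235)):print(ray(d,*p,.008).round(4))
E
```

```text
[ 0.3723 -0.2523  0.008 ]
[ 0.3626 -0.2563  0.008 ]
[ 0.3479 -0.2185  0.008 ]
```

Marker is clear of the finger (nearest point x about 0.372, and the finger outer edge is at 0.394).

```bash
python3 -m handwheel '-0.1 -0.1 -4 0 0 0 1;-0.1 -0.1 -7 0 0 0 1;-0.1 -0.1 -8.4 0 0 0 1;-0.1 -0.1 -8.4 0 0 0 1;-0.1 -0.1 -8.4 0 0 0 0.2' 60; python3 -m handwheel '0 0 0 0 0 0 -1;0 0 0 0 0 0 -1;0 0 0 0 0 0 -1;0 0 0 0 0 0 -1'; python3 -m handwheel '0 0 2 0 0 0 -1;0 0 5 0 0 0 -1;0 0 9 0 0 0 -1;0 0 9 0 0 0 -1;0 0 9 0 0 0 -1';python3 held.py w11;  python3 - <<'E'
from h import *
from cell import r
print(pt(0,.184),goal(pt(0,.184)+[0,0,.114],r.state()))
E
```

```text
time: 15.18
tool_pos: [0.453, -0.1921, 0.026]
ee_rot: [-0.896, 1.568, -0.881]
ft_force: [-0.3, 0.8, 0.5]
gripper_width: 0.883
time: 15.52
tool_pos: [0.4542, -0.1924, 0.0276]
ee_rot: [-0.7, 1.565, -0.684]
ft_force: [1.3, 1.2, 6.8]
gripper_width: 0.678
time: 15.93
tool_pos: [0.456, -0.1936, 0.1203]
ee_rot: [-0.671, 1.558, -0.655]
ft_force: [0.8, 0.6, -1.5]
gripper_width: 0.683
tcp [ 0.456  -0.1936  0.1203] mid [ 0.4559 -0.1952  0.1392] mec [ 0.4559 -0.1914] 0.0355 mean [ 0.456  -0.1925  0.1384] [0.0696 0.0621 0.0119] row [-0.1675 -0.0415] goalZ 0.018099996550982045
(array([16.53, 13.01, -8.88]), array([0.008, 0.01 , 0.001]))
[0.61957145 0.03697342 0.006     ] (array([16.48, 22.97,  0.13]), array([0.006, 0.007, 0.001]))
```

View pics/w11.png

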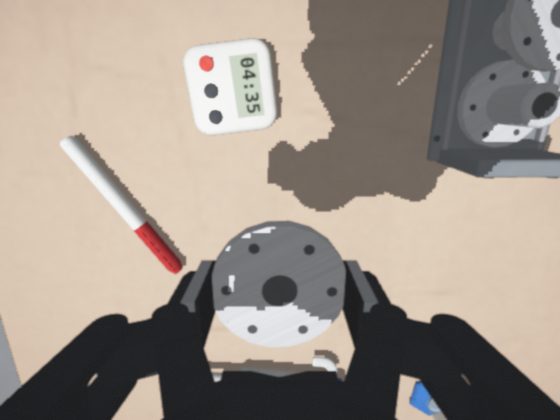

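Stub B is held, with its hole at (280,290). Now I'll carry it to the end of the row.

```bash
python3 -m handwheel '16.3 23.1 0 0 0 0 -1;16.3 23.1 0 0 0 0 -1;16.3 23.1 0 0 0 0 -1;16.3 23.1 0 0 0 0 -1;16.3 23.1 0 0 0 0 -1';  python3 - <<'E'
from h import *
from cell import r
print(goal(pt(0,.1855)+[0,0,.085],r.state()))
E
```

```text
time: 16.4
tool_pos: [0.5742, -0.0206, 0.1165]
ee_rot: [-0.999, 1.565, -0.984]
ft_force: [0.6, -0.9, -0.9]
gripper_width: 0.682
(array([ 4.53,  5.9 , -2.55]), array([0.005, 0.003, 0.001]))
```

```bash
python3 -m handwheel '4.5 5.9 0 0 0 0 -1;4.5 5.9 0 0 0 0 -1;4.5 5.9 -1 0 0 0 -1;4.5 5.9 -2 0 0 0 -1;4.5 5.9 -2 0 0 0 -1'; python3 -m handwheel '0 0 0 0 0 0 -1;0 0 0 0 0 0 -1'; python3 held.py w12; python3 - <<'E'
from h import *
from cell import r
print(goal(pt(0,.1855)+[0,0,.029],r.state()))
E
```

```text
time: 16.82
tool_pos: [0.6156, 0.0387, 0.0924]
ee_rot: [-2.516, 1.564, -2.5]
ft_force: [-1.2, -0.2, -0.9]
gripper_width: 0.684
time: 16.98
tool_pos: [0.6134, 0.0375, 0.0909]
ee_rot: [-2.805, 1.56, -2.79]
ft_force: [-0.8, -0.6, -1.9]
gripper_width: 0.682
tcp [0.6134 0.0375 0.0909] mid [0.6133 0.0359 0.1099] mec [0.6133 0.04  ] 0.0355 mean [0.6137 0.0385 0.109 ] [0.0699 0.0617 0.012 ] row [-0.0062  0.1871] goalZ 0.01808245554022836
(array([  0.79, -10.1 ,  -5.94]), array([ 0.004, -0.011,  0.003]))
(array([ 0.53,  0.11, -5.66]), array([ 0.004, -0.008,  0.003]))
```

View pics/w12.png

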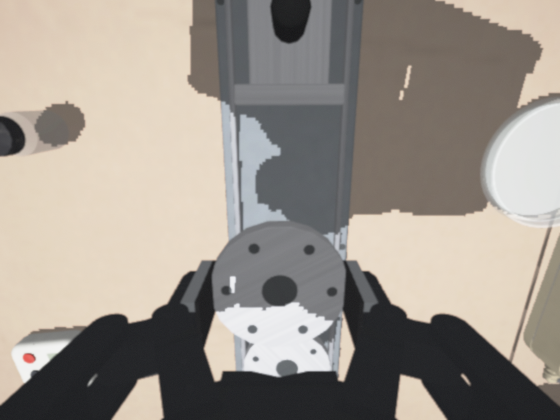

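```bash
python3 -m handwheel '0.5 0.1 -2 0 -0.008 0 -1;0.5 0.1 -3.5 0 -0.008 0 -1;0.5 0.1 -4.8 0 -0.008 0 -1;0.5 0.1 -5.3 0 -0.008 0 -1;0.5 0.1 -5.3 0 -0.008 0 -1'; python3 - <<'E'
from h import *
from cell import r
s=r.state();print(s["tool_pos"],s["ft_force"],goal(pt(0,.1855)+[0,0,.0265],s))
E
```

```text
time: 17.45
tool_pos: [0.618, 0.0379, 0.0374]
ee_rot: [-2.326, 1.566, -2.312]
ft_force: [0.5, -0.0, -1.2]
gripper_width: 0.684
[0.6180301  0.03792093 0.03740874] [ 0.50324723 -0.02935709 -1.21168139] (array([ 0.15,  0.06, -0.49]), array([ 0.004, -0.003,  0.004]))
```

```bash
python3 -m handwheel '0.15 0 -0.3 0 0 0 -1;0.15 0 -0.5 0 0 0 -1;0.15 0 -0.5 0 0 0 -1;0.15 0 -0.5 0 0 0 -1';python3 -m handwheel '0 0 -0.1 0 0 0 0.8;0 0 -0.1 0 0 0 0.8;0 0 0 0 0 0 1;0 0 0 0 0 0 1'; python3 -m handwheel '0 0 4 0 0 0 1;0 0 8 0 0 0 1;0 0 12 0 0 0 1;0 0 15 0 0 0 1;0 0 15 0 0 0 1';python3 - <<'E'
from h import *
from cell import r
d=wd(r);s=d["s"];cv2.imwrite("pics/w13.png",d["color"])
P=world(d);Z=P[...,2]
for lo,hi in((.044,.056),(.024,.036)):
  k,l,st,ce=cv2.connectedComponentsWithStats(((Z>lo)&(Z<hi)).astype(np.uint8))
  for i in range(1,k):
    if st[i,4]>150: p=P[l==i];c=(p.min(0)+p.max(0))/2;print(ce[i].round(),st[i,4],c.round(4),row(c).round(4),np.ptp(p,0).round(3))
print(s["tool_pos"])
E
```

```text
time: 17.78
tool_pos: [0.6204, 0.0377, 0.0337]
ee_rot: [-1.896, 1.566, -1.883]
ft_force: [-0.2, -0.6, 4.3]
gripper_width: 0.686
time: 18.12
tool_pos: [0.6205, 0.0377, 0.0339]
ee_rot: [-1.802, 1.567, -1.788]
ft_force: [1.3, 0.5, 0.2]
gripper_width: 0.998
time: 18.53
tool_pos: [0.6252, 0.0374, 0.1913]
ee_rot: [-0.417, 1.556, -0.403]
ft_force: [0.7, 0.2, -0.8]
gripper_width: 1.0
[497.   4.] 179 [0.7968 0.1913 0.05  ] [0.1798 0.3353] [0.027 0.005 0.012]
[ 72. 125.] 656 [0.4494 0.0942 0.0482] [-0.1692  0.2441] [0.024 0.022 0.008]
[269. 193.] 3487 [0.6184 0.0363 0.0493] [-0.0012  0.1833] [0.06  0.061 0.01 ]
[506. 194.] 460 [0.8391 0.0321 0.05  ] [0.2194 0.1754] [0.043 0.043 0.012]
[271. 243.] 652 [ 0.6205 -0.0141  0.0489] [0.     0.1329] [0.027 0.028 0.01 ]
[270. 287.] 2707 [ 0.6199 -0.0636  0.049 ] [-0.0014  0.0834] [0.061 0.062 0.01 ]
[272. 329.] 528 [ 0.6227 -0.1143  0.0487] [0.0005 0.0327] [0.027 0.028 0.009]
[272. 356.] 563 [ 0.6221 -0.1482  0.05  ] [-0.0006 -0.0011] [0.076 0.004 0.012]
[476.   8.] 233 [0.7934 0.1939 0.03  ] [0.1765 0.338 ] [0.035 0.01  0.012]
[268.  97.] 1086 [0.6172 0.12   0.0308] [-0.001  0.267] [0.066 0.013 0.006]
[ 91. 123.] 352 [0.4533 0.0944 0.03  ] [-0.1652  0.2443] [0.02  0.026 0.012]
[485. 188.] 731 [0.8444 0.0294 0.03  ] [0.2247 0.1726] [0.043 0.081 0.012]
[501. 239.] 638 [ 0.8575 -0.0129  0.03  ] [0.237  0.1301] [0.026 0.033 0.012]
[462. 264.] 399 [ 0.8237 -0.0468  0.03  ] [0.2026 0.0968] [0.007 0.065 0.012]
[271. 344.] 453 [ 0.6217 -0.1486  0.03  ] [-0.001  -0.0016] [0.076 0.005 0.012]
[0.62519661 0.03742145 0.19129116]
```

View pics/w13.png

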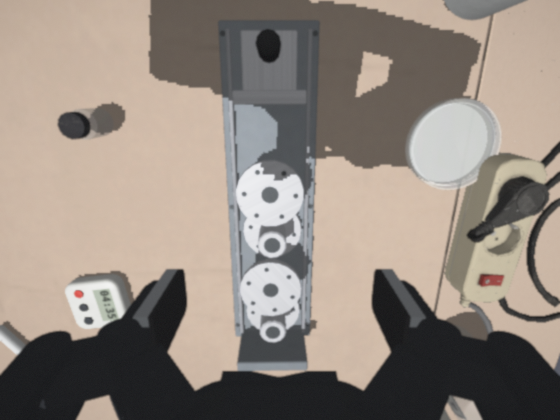

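The wrist picture shows all four stubs upright in a line, at rows 193, 243, 287 and 329. In tray y they measure 183, 133, 83 and 33 mm, all within 1.5 mm of the middle line. Next is the knob.

```bash
python3 -m handwheel '-0.9 12.2 -4 0 0 0 1;-0.9 12.2 -6 0 0 0 1;-0.9 12.2 -8 0 0 0 0.6;-0.9 12.2 -8 0 0 0 0.6;-0.9 12.2 -8 0 0 0 0.6' 40;python3 - <<'E'
from h import *
from cell import r
s=r.state();print(s["tool_pos"],s["ft_force"],goal([.6163,.1597,.09],s))
E
```

```text
time: 19.0
tool_pos: [0.6093, 0.1628, 0.1025]
ee_rot: [-2.118, 1.565, -2.101]
ft_force: [-0.8, 1.0, -0.4]
gripper_width: 0.799
[0.60929963 0.16279796 0.10254404] [-0.76220769  0.9830141  -0.39994226] (array([ 0.7 , -0.31, -1.25]), array([ 0.005, -0.003, -0.001]))
```

```bash
python3 -m handwheel '0.7 -0.3 -1 0 0 0 0.4;0.7 -0.3 -1 0 0 0 0.4;0.7 -0.3 -1 0 0 0 0.4;0.7 -0.3 -1 0 0 0 0.4'; python3 - <<'E'
from h import *
from cell import r
d=wd(r);s=d["s"];cv2.imwrite("pics/w14.png",d["color"]);print(s["tool_pos"],goal([.6163,.1597,.038],s))
P=world(d);Z=P[...,2];q=(Z>.053)&(Z<.063)&(np.hypot(P[...,0]-.616,P[...,1]-.16)<.03);p=P[q];print(p.min(0),p.max(0))
E
```

```text
time: 19.33
tool_pos: [0.6165, 0.1589, 0.0929]
ee_rot: [-2.064, 1.565, -2.047]
ft_force: [-0.5, 0.5, 0.5]
gripper_width: 0.705
[0.61652999 0.15889074 0.09292235] (array([-0.02,  0.08, -5.49]), array([ 0.005, -0.003,  0.   ]))
[0.60716875 0.14940667 0.05308596] [0.6265759  0.16933574 0.06008703]
```

View pics/w14.png

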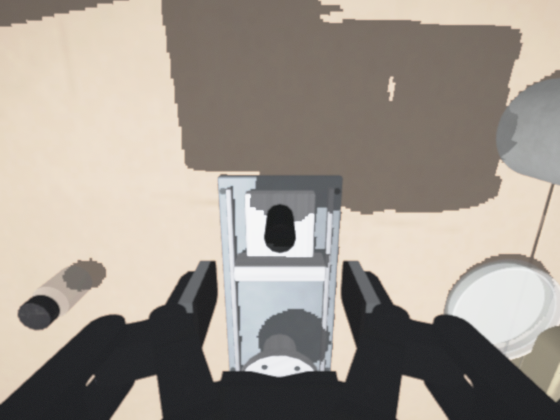

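The wrist picture shows the knob at (281,230), centred between the jaws.

```bash
python3 -m handwheel '0 0.1 -3 0 0 0 0.4;0 0.1 -5 0 0 0 0.2;0 0.1 -5.3 0 0 0 -1;0 0.1 -5.3 0 0 0 -1;0 0.1 -5.3 0 0 0 -1' 40; python3 -m handwheel '0 0 0 0 0 0 -1;0 0 0 0 0 0 -1;0 0 0 0 0 0 -1'
```

```text
time: 19.8
tool_pos: [0.6168, 0.1596, 0.0412]
ee_rot: [-1.96, 1.565, -1.943]
ft_force: [0.3, -1.4, -7.2]
gripper_width: 0.213
time: 20.05
tool_pos: [0.6168, 0.1596, 0.0413]
ee_rot: [-1.936, 1.565, -1.92]
ft_force: [0.4, 0.5, -9.3]
gripper_width: 0.214
```

```bash
python3 -m handwheel '0.01 -0.6 0 0 0 0 -1;0.02 -1.2 0 0 0 0 -1;0.03 -1.9 0 0 0 0 -1;0.04 -2.6 0 0 0 0 -1;0.05 -3.2 0 0 0 0 -1'; python3 -m handwheel '0.01 -0.5 0 0 0 0 -1;0.02 -1.0 0 0 0 0 -1;0.03 -1.5 0 0 0 0 -1;0.03 -2 0 0 0 0 -1;0.03 -2.0 0 0 0 0 -1'; python3 - <<'E'
from h import *
from cell import r
d=wd(r);s=d["s"];cv2.imwrite("pics/w15.png",d["color"]);print(s["tool_pos"],s["ft_force"])
t=dict(r.snapshot("scene"));cv2.imwrite("pics/s15.png",cv2.resize(t["color"][120:300,150:380],None,fx=3,fy=3,interpolation=cv2.INTER_CUBIC))
E
```

```text
time: 20.47
tool_pos: [0.6174, 0.1266, 0.0413]
ee_rot: [-1.92, 1.565, -1.904]
ft_force: [0.6, 1.6, -8.7]
gripper_width: 0.215
time: 20.88
tool_pos: [0.6178, 0.1051, 0.0413]
ee_rot: [-1.885, 1.564, -1.869]
ft_force: [0.2, -0.7, -9.4]
gripper_width: 0.214
[0.61777719 0.10508454 0.04127181] [ 0.24373885 -0.72773114 -9.41676372]
```

View pics/s15.png

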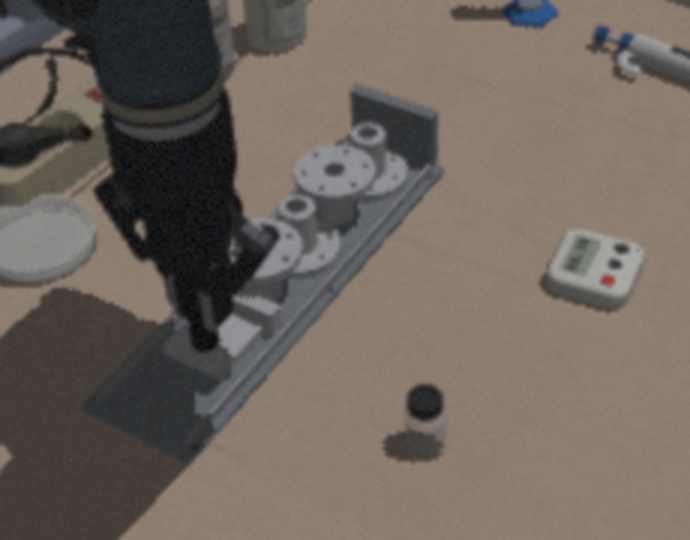

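The scene picture shows the row upright and the bar partly in, at about 54 mm. I'll continue slowly.

```bash
python3 -m handwheel '0 -0.3 0 0 0 0 -1;0.01 -0.6 0 0 0 0 -1;0.01 -0.9 0 0 0 0 -1;0.02 -1.2 0 0 0 0 -1;0.02 -1.4 0 0 0 0 -1'; python3 -m handwheel '0 -0.2 0 0 0 0 -1;0.01 -0.4 0 0 0 0 -1;0.01 -0.6 0 0 0 0 -1;0.02 -0.8 0 0 0 0 -1;0.02 -0.8 0 0 0 0 -1'; python3 - <<'E'
from cell import r
s=r.state();print(s["tool_pos"],s["ft_force"])
E
```

```text
time: 21.4
tool_pos: [0.618, 0.0916, 0.0413]
ee_rot: [-1.877, 1.564, -1.862]
ft_force: [1.0, 2.3, -9.0]
gripper_width: 0.213
time: 21.82
tool_pos: [0.6181, 0.0833, 0.0413]
ee_rot: [-1.903, 1.564, -1.887]
ft_force: [0.5, 1.6, -9.0]
gripper_width: 0.217
[0.61813039 0.08331656 0.04126068] [ 0.48345461  1.58658534 -9.01825741]
```

```bash
python3 -m handwheel '0 -0.2 0 0 0 0 -1;0 -0.3 0 0 0 0 -1;0 -0.4 0 0 0 0 -1;0 -0.4 0 0 0 0 -1;0 -0.4 0 0 0 0 -1'; python3 - <<'E'
from cell import r
s=r.state();print(s["tool_pos"],s["ft_force"])
E
```

```text
time: 22.23
tool_pos: [0.6181, 0.0815, 0.0413]
ee_rot: [-2.076, 1.568, -2.061]
ft_force: [0.5, 8.8, -9.6]
gripper_width: 0.214
[0.6181438  0.08147571 0.04129784] [ 0.52349343  8.8323697  -9.55126108]
```

The bar has travelled 78 mm and the force is now rising, so it is home. Release and withdraw.

```bash
python3 -m handwheel '0 0.05 0 0 0 0 -1;0 0.05 0 0 0 0 0.3;0 0.05 0 0 0 0 0.3;0 0.05 0 0 0 0 0.4;0 0.05 0 0 0 0 0.4'; python3 -m handwheel '0 0 3 0 0 0 0.4;0 0 7 0 0 0 0.4;0 0 11 0 0 0 0.4;0 0 15 0 0 0 0.4;0 0 15 0 0 0 0.4'; python3 -m handwheel '-8 8 2 0 0 0 0.4;-8 8 2 0 0 0 0.4;-8 8 2 0 0 0 0.4;-14 12 2 0 0 0 0.4;-14 12 2 0 0 0 0.4';python3 -m handwheel '-8 7 0 0 0 0 0.4;-8 7 0 0 0 0 0.4;-8 7 0 0 0 0 0.4;-8 7 0 0 0 0 0.4;-8 7 0 0 0 0 0.4'; python3 - <<'E'
from h import *
from cell import r
d=dict(r.snapshot("top"));P=world(d);Z=P[...,2];cv2.imwrite("pics/t16.png",cv2.resize(d["color"][130:280,160:420],None,fx=3,fy=3,interpolation=cv2.INTER_CUBIC))
m=np.zeros(Z.shape,bool);m[140:290,190:400]=1
for lo,hi in((.044,.056),(.024,.036),(.055,.065)):
  k,l,st,ce=cv2.connectedComponentsWithStats(((Z>lo)&(Z<hi)&m).astype(np.uint8))
  for i in range(1,k):
    if st[i,4]>40: p=P[l==i];c=(p.min(0)+p.max(0))/2;print(ce[i].round(),st[i,4],c.round(4),row(c).round(4),np.ptp(p,0).round(3))
d=dict(r.snapshot("scene"));cv2.imwrite("pics/s16.png",cv2.resize(d["color"][120:300,150:380],None,fx=3,fy=3,interpolation=cv2.INTER_CUBIC))
E
```

```text
time: 22.65
tool_pos: [0.6191, 0.0813, 0.0425]
ee_rot: [-1.402, 1.567, -1.388]
ft_force: [0.4, -0.5, -0.2]
gripper_width: 0.7
time: 23.07
tool_pos: [0.6248, 0.0809, 0.2023]
ee_rot: [-0.247, 1.551, -0.233]
ft_force: [1.8, -0.4, 0.4]
gripper_width: 0.704
time: 23.48
tool_pos: [0.4828, 0.202, 0.2233]
ee_rot: [-0.21, 1.55, -0.196]
ft_force: [-0.6, -0.0, -0.1]
gripper_width: 0.701
time: 23.9
tool_pos: [0.4021, 0.2726, 0.2239]
ee_rot: [-0.198, 1.549, -0.181]
ft_force: [-0.2, 1.1, -0.2]
gripper_width: 0.699
[296. 168.] 1429 [ 0.6196 -0.0197  0.0501] [-0.0009  0.1273] [0.063 0.147 0.012]
[339. 167.] 136 [ 0.6223 -0.1128  0.05  ] [0.0002 0.0342] [0.027 0.026 0.012]
[241. 249.] 92 [0.4495 0.0959 0.0486] [-0.1691  0.2458] [0.021 0.021 0.009]
[358. 167.] 202 [ 0.6225 -0.1513  0.0595] [-0.0002 -0.0043] [0.076 0.014 0.009]
[247. 169.] 67 [0.6177 0.0831 0.0591] [-0.0011  0.2301] [0.018 0.017 0.007]
```

View pics/t16.png

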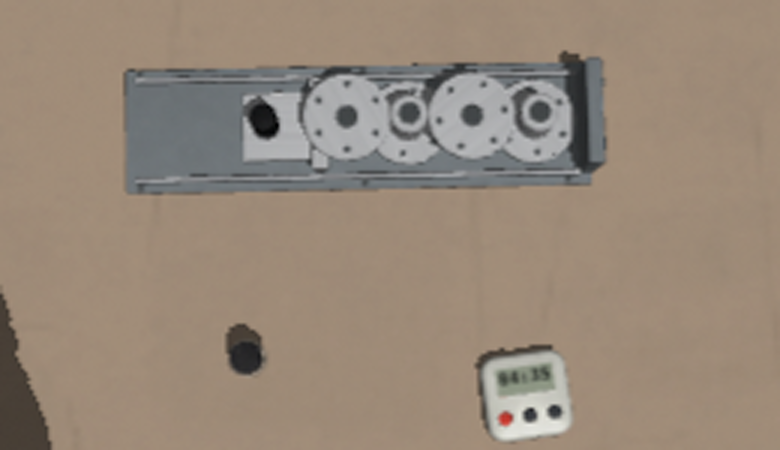

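View pics/s16.png

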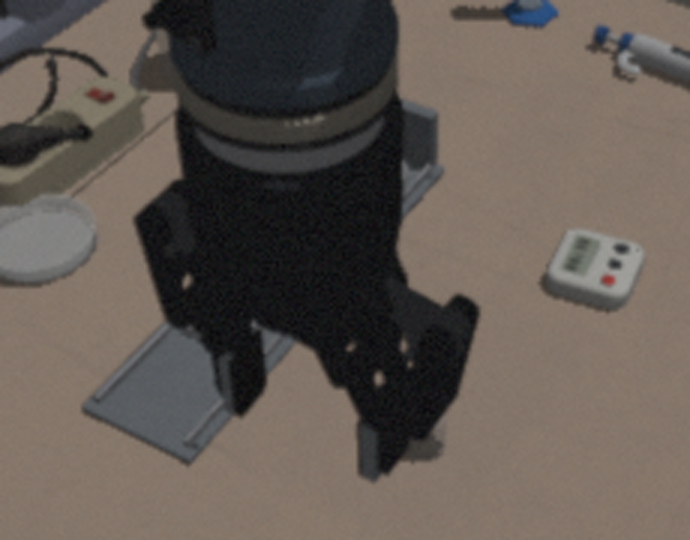

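```bash
python3 - <<'E'
from h import *
from cell import r
d=dict(r.snapshot("top"))
for p in((275.3,168.7),(316.7,168.3),(296.3,167.5),(339.8,167.2)): print(row(ray(d,*p,.051)).round(4))
s=r.state();print(s["joint_vel"].round(3))
P=world(d);Z=P[...,2];m=(Z>.013)&(Z<.027);m[:245]=0;m[285:]=0;m[:,310:]&=True;m[:,:310]=0;m[:,360:]=0;print("clock",P[m].mean(0))
E
```

```text
[-0.0004  0.1704]
[-0.0014  0.0822]
[0.0013 0.1256]
[0.     0.0328]
[-0.009  0.008  0.001  0.004  0.003 -0.   ]
clock [ 0.4213     -0.10427591  0.01779639]
```

```bash
python3 -c "
from cell import r
print(r.job_done(), r.state()['time'])"
```

```text
the job is handed in; nothing more can be done
the job is handed in; nothing more can be done
```

The job is handed in: all four stubs stand in one row, alternating brim down and brim up, with the end bar pushed home. It took about 24 s of the 59 s allowed, and no verdict was reported.

**What I did:** I placed the brim-down stub first and slid it 5 mm outward to widen the gap. I then put one brim-up stub between the two brim-down stubs and the other at the end of the row. Last, I gripped the knob, slid the bar in until it met its limit, let go and moved the arm clear.

**Last checks:**

| Check | Measured | Allowed |
|---|---|---|
| Stub centres from the stop | 33, 82, 126 and 170 mm | 26–42, 68–90, 112–135 and 156–178 mm |
| Offset from the middle line | within 1.5 mm | 9 mm |
| Bar travel | 78 mm by the arm, 77 mm by the top camera | above 74.5 mm |

- **Disagreement:** the two bar readings differ by about 1 mm, and both are above the limit. The force also rose to about 9 N at the end of the push.
- **Vial and timer:** both read within about 0.5 mm of where they started.
- **Not confirmed from the side:** the arm blocked the scene camera at the end. Upright and seated are therefore judged from the top view and its depth readings only.

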